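# Refit the spring spindle of the lens-paper dispenser

## Robot

A 6-joint arm with a two-finger parallel gripper is mounted at the origin on the work surface. World frame = base frame: x ahead of the robot, y to its left, z up, the work surface at z = 0. Lengths are in m, angles in rad, forces in N, time in s.
With the tool pointing down it reaches from about 0.35 to 0.775 m from the base axis. Payload 5.5 kg.
Tool frame: the origin (TCP) lies at the very end of the fingers, on their centre line; the grasp point (between the pads) lies 19 mm behind it; x points along the fingers, y is the direction in which the jaws open and shut, and the axes are right-handed (so a half turn about x gives the same grasp; the last joint's range is limited). The gripper opens to 85 mm and grips with 20 to 120 N. Pads are 22 mm wide; open, the fingers measure 114 mm over their backs; the gripper's body (76 mm by 85 mm) begins 54 mm behind the grasp point. The pads swing forward as they close: fully open they stand 13 mm farther back than shut.
Start: joints at [1.133, 0.313, 0.046, 1.304, 0, 1.431], TCP at [0.169, 0.55, 0.231] pointing down, gripper open.
Joint ranges: [-2.76, 2.76], [-0.86, 1.69], [-1.03, 1.26], [-2.2, 2.34], [-1.47, 1.5], [-3.14, 3.14]. Speed limits (rad/s): [2.57, 2.57, 3.14, 3.14, 3.14, 3.14].

## Interface

Orientations are given as a unit quaternion [w, x, y, z].
In Python, from workcell import env gives the robot as it stands.
- The arm moves only by the tool drive_tool, never from a script. Its argument "plan" is a list that holds one entry, the list of rows, each a list of 7 numbers: the shift along the tool's x, y, z in cm, then the turn, a rotation vector about the tool's x, y, z in degrees, then the opening, from 0 (shut) to 1 (fully open). In form: [[[tx, ty, tz, wx, wy, wz, fingers], ...]]. A call has exactly 5 rows; each row shifts and turns the commanded pose from where the row before left it, along the tool's axes as they then stand; what a row does not reach is not made up. A row lasts 1/12 s, in which the tool goes at most 41.7 mm and 7.16 degrees, less where a joint would pass 70% of its speed; a pose out of reach is approached as far as the arm can. A call with a gripper value outside its range is refused whole. The fingers move at their own pace and stop on an object; "squeeze" is the grip in N (left out, the last holds). Time passes only in rows, so rows that do not move let the fingers close, or fill a call up. It gives the time, the measured TCP pose, the force and the opening at its end, in the units of the state.
- env.get_state(): the state, without advancing time (a new reading comes with each control period).
- env.read_camera(name): name is "scene" or "top"; returns the picture (384x512x3 uint8, red, green, blue); there is no depth.
- env.camera_model(name): a dict with "camera_matrix" (3x3 intrinsics, pixels), "camera_from_world" (4x4, takes a point from world to camera coordinates). Camera axes: x right, y down, z forward; pixel columns grow to the right and rows downward; lengths in m; the calibration is good to about 2 mm. A picture is of the moment at which its call begins. camera_model takes no time and is no camera call.
- env.hand_in(): hands the job in, once; it reports no verdict.
The state is a dict: "clock": time; "joint_pos": joint angles; "qvel": joint speeds; "tau": joint torques, N m; "tcp_pos": TCP position; "orientation": TCP orientation; "wrist_force": force on the tool from outside, world axes, zero at the start; "ft_torque": the same for the moment, N m; "finger_gap": finger opening in m.
Only numpy, scipy, OpenCV 4.12 (cv2) and the standard library are available. Lean on these libraries where they do the work, as an engineer would, in place of code of your own. Each camera call takes 0.05 s, during which the arm holds its last target.

## Task

Pick up the empty roll spindle and refit it level in the lens-paper dispenser: its sprung plunger in the open-topped guide of the taller bracket, its short pin in the closed cup of the lower bracket. Squeeze the plunger in against the taller bracket, lower the spindle between the brackets and ease it back until the pin is fully home in its cup, then let go. Be gentle with the dispenser (never ram it or let the plunger bottom out hard) and leave the other things on the bench where they are.

Things in the scene. Friction and masses are not known exactly. Their poses are not given: they have to be found in the camera images.
- spindle_center (a point): Centre of the loose roll spindle, on its long axis; y runs along it to the plunger end. Eight-sided grey barrel, 100 mm long (y -50 to 50), 40 mm across flats, about 0.16 kg. It lies on the bench on one flat, axis 20 mm up, two flats upright: grip across these at mid-length, 60 N or more. Over all 148 mm long when free.
- pin_tip (a point): Tip of the spindle's fixed steel pin, 64 mm from its centre towards -y. The pin is 12 mm thick, stands 14 mm out of the barrel, the last 5 mm tapering to 6 mm.
- plunger_root (a point): Middle of the barrel's +y end face (50 mm from the centre), where the sprung steel plunger comes out: 12 mm thick, round nose, 34 mm long when free. It can be pushed in 24 mm, then stops solid. It starts to give at 3 N and needs 0.6 N more per mm: 15 N at 20 mm, 17.4 N at the stop.
- dispenser: Fixed dispenser base, 100 x 260 x 12 mm; origin on the bench under its middle, z up, y along its length. It carries a one-piece white yoke, two brackets facing each other along y, clamped on a rail up to 24 mm either way along y from the middle. That offset is NOT measured: the points here are for a yoke in the middle; see or feel where it is. The yoke is slippery (friction 0.2).
- seat (a point): Where the seated spindle's centre lies if the yoke is in the middle: 75 mm above the dispenser's origin (axes as the dispenser's, spindle along y, plunger to +y). Seated, the plunger is 6 mm in and its spring keeps the pin on the cup's floor. For the pin to get past the cup's mouth from above, the plunger must be more than 18 mm in.
- cup_mouth (a point): Lower bracket, at -y (point given for a yoke in the middle): mouth of the closed square cup, on the seated axis, 52 mm from the seat. The cup is 12 mm deep towards -y, its hole 15 x 15 mm, from 6 mm below to 9 mm above the axis. The bracket's top is 13 mm above the axis.
- plate_face (a point): Taller bracket, at +y (point given for a yoke in the middle): the face of its upright plate, on the seated axis, 78 mm from the seat. Plate 44 mm wide, up to 46 mm above the axis. On its face, 8 mm deep, an open-topped guide 15 mm wide: floor 6 mm below the axis, straight to 11 mm above, flared to 22 mm above. Higher up the plate is bare: the nose can be pressed there and slid down.
- beaker: Bystander: small glass beaker, 42 mm wide, 55 mm high, standing near the middle of the bench; origin under its centre. Leave alone.
- bottle: Bystander: brown bottle, 36 mm wide, 75 mm high; origin under its centre. Leave alone.
- dish: Bystander: lidded glass dish, 64 mm wide, 19 mm high; origin under its centre. Leave alone.
- slidebox: Bystander: black slide box, 85 x 60 x 32 mm; origin under its centre. Leave alone.
- forceps: Bystander: steel forceps, 90 x 7 x 6 mm, lying on the bench along its x axis; origin under its centre. Leave alone.
Things that resemble listed ones, but are neither listed nor needed, are in the scene too. Of the things that look like the part that bears spindle_center, the largest one is meant.

How it is judged:
At the end, for the whole second after the job is handed in: The released spindle rests between the brackets, pin in the lower one's cup: centre 72.5 to 78.5 mm above the bench, within 4 mm across and 28 mm along of the dispenser's middle, axis within 0.05 rad of its length, pin end towards the lower bracket, at rest (z of spindle_center in the frame of dispenser between 0.0725 and 0.0785 m and x of spindle_center in the frame of dispenser between -0.004 and 0.004 m and y of spindle_center in the frame of dispenser between -0.028 and 0.028 m and y of pin_tip in the frame of dispenser below -0.035 m and angle between the y axis of spindle_center and the y axis of dispenser, either way round below 0.05 rad and linear speed of spindle below 0.01 m/s); the robot touches nothing.
It fails at once if the dispenser is pushed with more than 35 N by anything (contact force between dispenser and anything else above 35 N).
It fails at once if a bystander is moved more than 30 mm (distance of any of beaker, bottle, dish, slidebox, forceps from where it was at the start of the episode above 0.03 m).
It also fails if it takes over 54 s, if anything falls off the work surface, if the arm or the gripper's body presses on something with over 40 N, if the wrist force passes 120 N, or if a joint passes its speed limit or range.

## Working session

There is one attempt and no reset: what is moved stays moved. The work goes in short steps, Python scripts to look and compute and a tool call to move; the robot and the scene stay as the last step left them, time stands still between calls to the robot, and variables do not carry over. Pictures are saved under pics/ and viewed, and the job is handed in when it is done.

Besides the shell and the picture viewer there is one more tool, called after ">>>" as name(argument=value, ...) on one line, values as JSON. drive_tool: Moves the arm, as the interface text tells. Its arguments: {"type":"object","properties":{"plan":{"type":"array","items":{"type":"array","items":{"type":"array","items":{"type":"number"}}}},"squeeze":{"type":"number"}},"required":["plan"]}

```bash
mkdir -p pics; ls; python3 - <<'E'
from workcell import env
import cv2,numpy as np
for n in("scene","top"):
    im=env.read_camera(n); cv2.imwrite(f"pics/{n}0.png",cv2.cvtColor(im,cv2.COLOR_RGB2BGR))
    m=env.camera_model(n); print(n,np.round(m["camera_matrix"],1).tolist(),np.round(m["camera_from_world"],4).tolist())
print(env.get_state())
E
```

```text
pics
scene [[378.3, 0.0, 250.9], [0.0, 378.3, 189.1], [0.0, 0.0, 1.0]] [[0.2553, 0.9668, 0.013, -0.1253], [0.6639, -0.1655, -0.7293, -0.305], [-0.7029, 0.1948, -0.6841, 1.4026], [0.0, 0.0, 0.0, 1.0]]
top [[432.3, 0.0, 255.7], [0.0, 432.3, 197.7], [0.0, 0.0, 1.0]] [[0.0054, -0.9999, -0.012, -0.0087], [-0.9941, -0.0041, -0.1087, 0.5676], [0.1087, 0.0126, -0.994, 0.8837], [0.0, 0.0, 0.0, 1.0]]
{'clock': 0.1, 'joint_pos': array([ 1.13337480e+00,  3.13960452e-01,  4.50974758e-02,  1.30362220e+00,
       -6.03462733e-06,  1.43121214e+00]), 'qvel': array([ 0.00025377, -0.00173226,  0.00276922,  0.00064771, -0.00033292,
       -0.00021481]), 'tau': array([ 3.55858720e-03, -4.81725705e+01,  2.99244189e+01,  1.27806255e-02,
       -2.28909295e-05, -3.10792885e-06]), 'tcp_pos': array([0.16854008, 0.54926075, 0.23048006]), 'orientation': array([ 0.6991125 ,  0.10433956,  0.69944818, -0.10548562]), 'wrist_force': array([ 0.41243453, -0.3361075 ,  0.2661208 ]), 'ft_torque': array([-0.03245829,  0.01155579,  0.02902025]), 'finger_gap': 0.08527150543291671}
```

```bash
python3 - <<'E'
import cv2
for n in("scene","top"):
    im=cv2.imread(f"pics/{n}0.png"); cv2.imwrite(f"pics/{n}0b.png",cv2.resize(im,(800,600),interpolation=cv2.INTER_CUBIC))
E
```

```text
(no output)
```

View pics/scene0b.png

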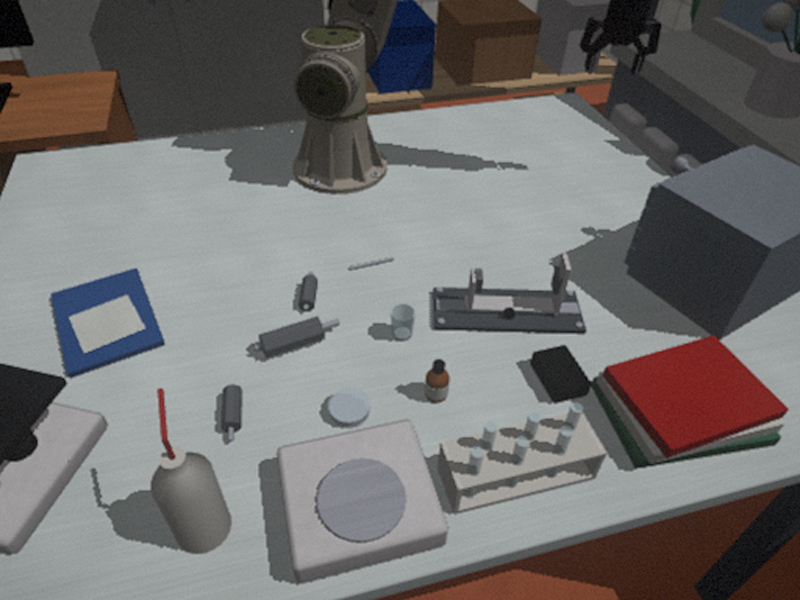

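View pics/top0b.png

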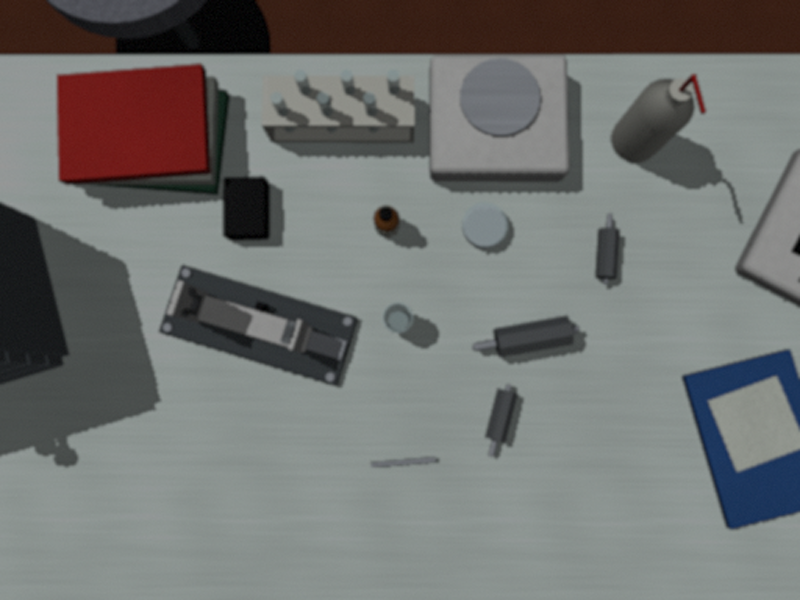

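Candidates for the spindle in the top view (800x600): (535,337) large, (607,252) small, (503,415) small. The one at (535,337) is the largest, so it fits. I'll confirm it in enlarged crops.

```bash
python3 - <<'E'
import cv2
im=cv2.imread("pics/top0.png")
c=im[185:255,295:385]; cv2.imwrite("pics/c1.png",cv2.resize(c,None,fx=8,fy=8,interpolation=cv2.INTER_CUBIC))
c=im[160:255,95:240]; c=cv2.convertScaleAbs(c,alpha=1.6); cv2.imwrite("pics/c2.png",cv2.resize(c,None,fx=5.5,fy=5.5,interpolation=cv2.INTER_CUBIC))
im=cv2.imread("pics/scene0.png")
c=im[155:220,270:380];c=cv2.convertScaleAbs(c,alpha=1.6); cv2.imwrite("pics/c3.png",cv2.resize(c,None,fx=7,fy=7,interpolation=cv2.INTER_CUBIC))
c=im[195:235,155:225];c=cv2.convertScaleAbs(c,alpha=1.6); cv2.imwrite("pics/c4.png",cv2.resize(c,None,fx=10,fy=10,interpolation=cv2.INTER_CUBIC))
E
```

```text
(no output)
```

View pics/c1.png

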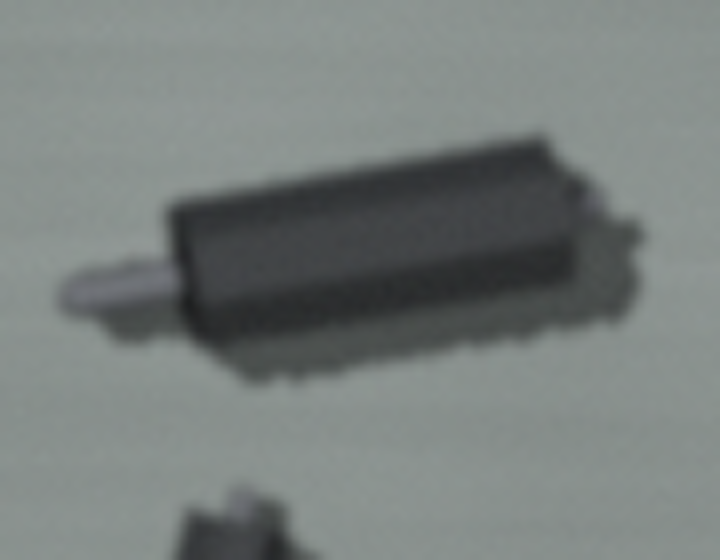

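View pics/c2.png

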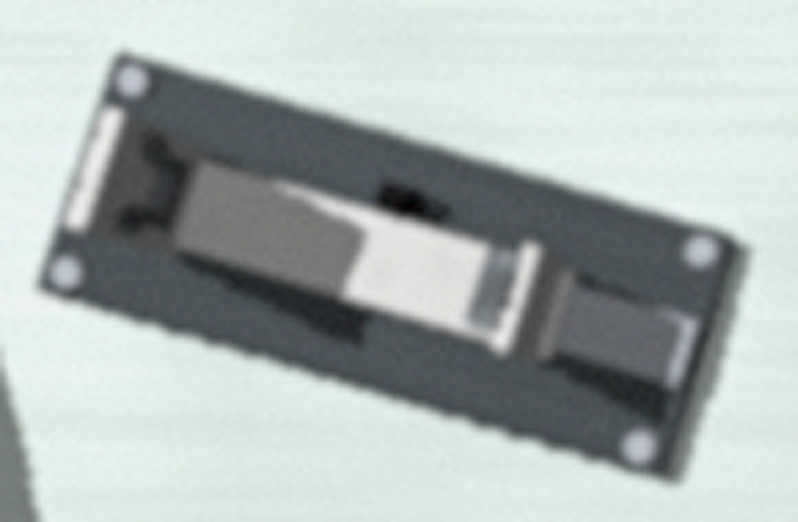

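View pics/c3.png

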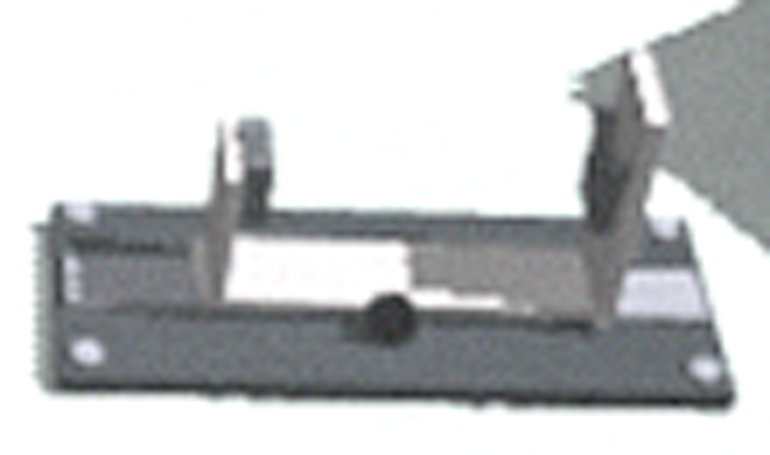

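View pics/c4.png

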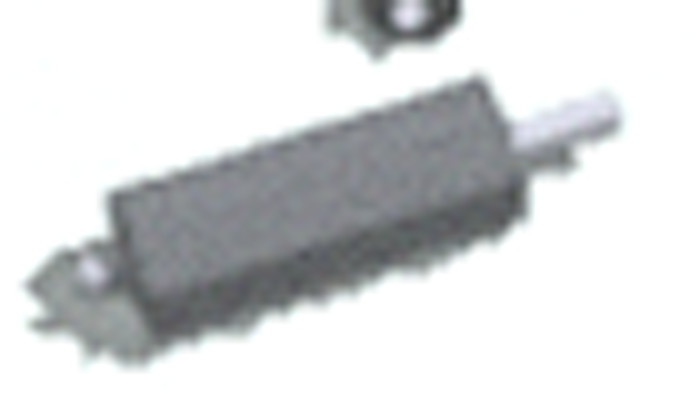

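```bash
cat > h.py <<'E'
import numpy as np,cv2
from workcell import env
def proj(n,P):
    m=env.camera_model(n);P=np.atleast_2d(P).astype(float);T=np.array(m["camera_from_world"])
    c=P@T[:3,:3].T+T[:3,3];u=c@np.array(m["camera_matrix"]).T
    return u[:,:2]/u[:,2:]
def back(n,uv,z):
    m=env.camera_model(n);T=np.array(m["camera_from_world"]);K=np.array(m["camera_matrix"])
    uv=np.atleast_2d(uv).astype(float);d=np.c_[uv,np.ones(len(uv))]@np.linalg.inv(K).T@T[:3,:3]
    C=-T[:3,:3].T@T[:3,3];return C+d*((z-C[2])/d[:,2])[:,None]
def Rz(a):return np.array([[np.cos(a),-np.sin(a),0],[np.sin(a),np.cos(a),0],[0,0,1]])
E
python3 - <<'E'
from h import *
from scipy.optimize import minimize
for n in("top","scene"):
    T=np.array(env.camera_model(n)["camera_from_world"]);print(n,-T[:3,:3].T@T[:3,3])
# spindle silhouette
oct_=np.array([[np.cos(np.pi/8+k*np.pi/4),np.sin(np.pi/8+k*np.pi/4)] for k in range(8)])*0.02/np.cos(np.pi/8)
B=np.array([[o[0],y,o[1]] for y in(-.05,.05) for o in oct_])
masks={}
for n,box in(("top",(295,185,385,238)),("scene",(155,195,225,235))):
    g=cv2.cvtColor(cv2.imread(f"pics/{n}0.png"),cv2.COLOR_BGR2GRAY)
    x0,y0,x1,y1=box;c=g[y0:y1,x0:x1];print(n,np.histogram(c,bins=range(20,200,8)))
    masks[n]=(g,box)
np.save("/tmp/x.npy",B)
E
```

```text
top [ 0.46820446 -0.01750733  0.94000701]
scene [ 1.22036266 -0.20254737  0.73864575]
top (array([   0,    2,   12,  219,  232,  272,  300,  192,   62,   42,   51,
         77,   54,   64,  116, 2961,  114,    0,    0,    0,    0,    0]), array([ 20,  28,  36,  44,  52,  60,  68,  76,  84,  92, 100, 108, 116,
       124, 132, 140, 148, 156, 164, 172, 180, 188, 196]))
scene (array([   0,    0,    0,    9,   55,  108,   47,  192,  289,   73,   23,
         23,   33,   44,   36,   23,   43,   63, 1175,  562,    2,    0]), array([ 20,  28,  36,  44,  52,  60,  68,  76,  84,  92, 100, 108, 116,
       124, 132, 140, 148, 156, 164, 172, 180, 188, 196]))
```

```bash
cat > fit.py <<'E'
from h import *
from scipy.optimize import minimize
from scipy.ndimage import map_coordinates
B=np.load("/tmp/x.npy")
def circ(r,ys):
    a=np.arange(0,2*np.pi,.3);return np.array([[r*np.cos(t),y,r*np.sin(t)] for y in ys for t in a])
PL=np.vstack([circ(.006,[.05,.078]),circ(.001,[.084])])
I={n:cv2.GaussianBlur(cv2.cvtColor(cv2.imread(f"pics/{n}0.png"),cv2.COLOR_BGR2GRAY).astype(float),(0,0),.6) for n in("top","scene")}
def pts(n,P,off):
    h=cv2.convexHull(proj(n,P).astype(np.float32))[:,0].astype(float)
    c=h.mean(0);out=[]
    for a,b in zip(h,np.roll(h,-1,0)):
        L=np.linalg.norm(b-a);k=max(2,int(L*2));t=(np.arange(k)+.5)/k;d=b-a
        nn=np.array([d[1],-d[0]])/max(L,1e-9)
        if nn@((a+b)/2-c)<0:nn=-nn
        out.append(a+t[:,None]*d+off*nn)
    return np.vstack(out)
def sam(n,p):return map_coordinates(I[n],[p[:,1],p[:,0]],order=1)
def world(p,M):return M@Rz(p[2]).T+[p[0],p[1],.02]
def cost(p,ns=("top","scene")):
    s=0
    for n in ns:
        W=world(p,B)
        s-=np.mean(np.clip(sam(n,pts(n,W,.8))-sam(n,pts(n,W,-.8)),0,60))
        W=world(p,PL);s-=.3*np.mean(np.abs(sam(n,pts(n,W,.8))-sam(n,pts(n,W,-.8))))
    return s
if __name__=="__main__":
    a=back("top",[[302.75,221.9]],.02)[0];b=back("top",[[295+590/8,185+200/8]],.02)[0]
    print(a,b,np.linalg.norm(a-b))
    yaw=np.arctan2(*( (a-b)[[1,0]]))-np.pi/2
    c=b+(a-b)*64/148
    p0=np.array([c[0],c[1],yaw]);print(p0)
    for ns in(("top",),("scene",),("top","scene")):
        best=None
        for dx in(-.004,0,.004):
            for dy in(-.004,0,.004):
                for dw in (-.04,0,.04):
                    r=minimize(cost,p0+[dx,dy,dw],args=(ns,),method="Nelder-Mead",options=dict(initial_simplex=p0+[dx,dy,dw]+np.array([[0,0,0],[.003,0,0],[0,.003,0],[0,0,.04]])))
                    if best is None or r.fun<best.fun:best=r
        print(ns,best.x.round(4),best.fun)
    p=best.x
    for n,(x0,y0,x1,y1) in(("top",(290,185,385,240)),("scene",(150,190,230,235))):
        im=cv2.imread(f"pics/{n}0.png")[y0:y1,x0:x1];im=cv2.resize(im,None,fx=8,fy=8,interpolation=cv2.INTER_CUBIC)
        for M,col in((B,(0,0,255)),(PL,(0,255,0))):
            h=cv2.convexHull(proj(n,world(p,M)).astype(np.float32))[:,0]
            q=((h-[x0,y0]+.5)*8-.5).astype(int);cv2.polylines(im,[q.reshape(-1,1,2)],True,col,1)
        cv2.imwrite(f"pics/fit_{n}.png",im)
E
python3 fit.py
```

```text
[ 0.51756063 -0.10608524  0.02      ] [ 0.54355104 -0.24650938  0.02      ] 0.14280910300896374
[ 0.53231195 -0.18578543  0.18301403]Traceback (most recent call last):
  File "fit.py", line 38, in <module>
    r=minimize(cost,p0+[dx,dy,dw],args=(ns,),method="Nelder-Mead",options=dict(initial_simplex=p0+[dx,dy,dw]+np.array([[0,0,0],[.003,0,0],[0,.003,0],[0,0,.04]])))
    res = _minimize_neldermead(fun, x0, args, callback, bounds=bounds,
                               **options)
    fxcc = func(xcc)
    fx = function(np.copy(x), *(wrapper_args + args))
  File "fit.py", line 25, in cost
    W=world(p,PL);s-=.3*np.mean(np.abs(sam(n,pts(n,W,.8))-sam(n,pts(n,W,-.8))))
                                                                ~~~^^^^^^^^^
  File "fit.py", line 10, in pts
    h=cv2.convexHull(proj(n,P).astype(np.float32))[:,0].astype(float)
                     ~~~~^^^^^
  File "h.py", line 4, in proj
    m=env.camera_model(n);P=np.atleast_2d(P).astype(float);T=np.array(m["camera_from_world"])
ValueError: time passes only in moves, steps and waits
```

```bash
sed -i 's/^def proj/_c={}\ndef cm(n):\n    if n not in _c:_c[n]=env.camera_model(n)\n    return _c[n]\ndef proj/; s/m=env.camera_model(n)/m=cm(n)/' h.py; time python3 fit.py
```

```text
[ 0.51756063 -0.10608524  0.02      ] [ 0.54355104 -0.24650938  0.02      ] 0.14280910300896374
[ 0.53231195 -0.18578543  0.18301403]
('top',) [ 0.5324 -0.1862  0.176 ] -35.35414970016999
('scene',) [ 0.538  -0.1844  0.1881] -52.984878942030846
('top', 'scene') [ 0.535  -0.1849  0.1867] -68.32898978654154
real	0m52.698s
user	0m51.694s
sys	0m0.196s
```

View pics/fit_top.png

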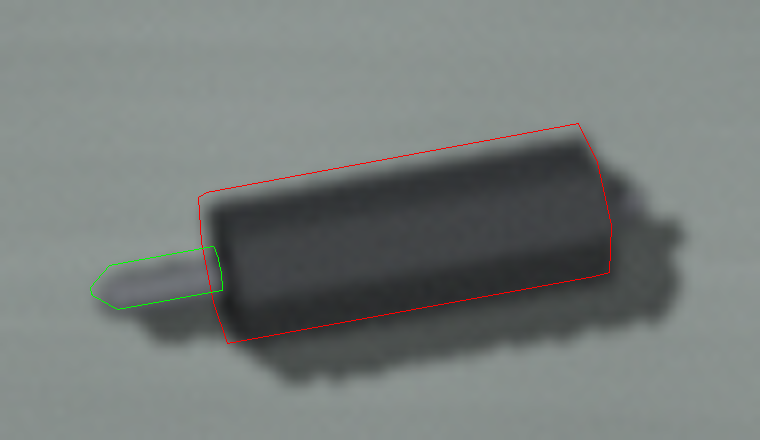

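View pics/fit_scene.png

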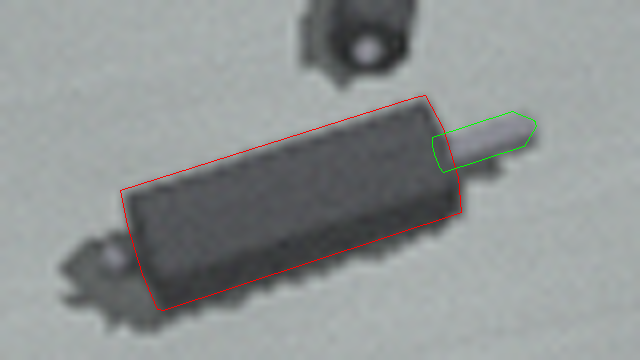

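```bash
python3 - <<'E'
from h import *
f=lambda l,s,o:(np.array(l)+.5)/s-.5+np.array(o)
sc=f([(131,82),(701,250),(638,447),(66,273)],5.5,(95,160))
ss=f([(80,212),(667,228),(707,370),(88,352)],7,(270,155)) # scene
for n,uv in(("top",sc),("scene",ss)):
    W=back(n,uv,.014);print(n,W[:,:2].round(4).tolist(),"c",W.mean(0).round(4))
    for i in range(4):
        d=W[(i+1)%4]-W[i];print(np.linalg.norm(d).round(4),np.degrees(np.arctan2(d[1],d[0])).round(1))
co=f([(122,52),(740,238),(672,480),(40,290)],5.5,(95,160))
W=back("top",co,.012);print(W[:,:2].round(4).tolist(),W.mean(0).round(4))
for i in range(4):
    d=W[(i+1)%4]-W[i];print(np.linalg.norm(d).round(4),np.degrees(np.arctan2(d[1],d[0])).round(1))
E
```

```text
top [[0.6191, 0.2934], [0.5533, 0.0667], [0.4765, 0.0901], [0.5432, 0.3159]] c [0.548  0.1915 0.014 ]
0.236 -106.2
0.0804 163.1
0.2355 73.5
0.0792 -16.6
scene [[0.4793, 0.0912], [0.5459, 0.3191], [0.6225, 0.2965], [0.5557, 0.0694]] c [0.5509 0.1941 0.014 ]
0.2374 73.7
0.0799 -16.4
0.2367 -106.4
0.0795 164.1
[[0.6315, 0.2981], [0.5583, 0.0516], [0.4638, 0.0769], [0.5366, 0.3266]] [0.5476 0.1883 0.012 ]
0.2571 -106.5
0.0978 165.0
0.2601 73.7
0.0991 -16.7
```

```bash
python3 - <<'E'
from h import *
f=lambda l,s,o:(np.array(l)+.5)/s-.5+np.array(o)
yaw=np.radians(-16.4)
for n,c,l in(("top",(.548,.1915),dict(plate_in=((106,171),.121),plate_out=((86,167),.121),plate_t1=((114,110),.121),plate_t2=((78,228),.121),cup_brightL=((510,297),.088),cup_brightR=((528,300),.088),cup_darkL=((478,288),.088), cup_t1=((533,243),.088),cup_t2=((505,352),.088),cup_greyR=((550,310),.088))),
  ("scene",(.551,.194),dict(plate_in=((637,58),.121),p2=((655,125),.121),cupL=((222,122),.088),cupR=((240,122),.088),cupRR=((262,118),.088)))):
    for k,(uv,z) in l.items():
        W=back(n,f([uv],5.5 if n=="top" else 7,(95,160) if n=="top" else (270,155)),z)[0]
        print(n,k,(Rz(-yaw)@(W-[*c,0])*1e3).round(1))
E
```

```text
top plate_in [  0.6  76.7 121. ]
top plate_out [-1.00e-01  8.39e+01  1.21e+02]
top plate_t1 [ 21.8  81.  121. ]
top plate_t2 [-21.1  79.7 121. ]
top cup_brightL [ -0.2 -65.7  88. ]
top cup_brightR [  0.6 -72.3  88. ]
top cup_darkL [ -0.4 -53.7  88. ]
top cup_t1 [ 20.8 -67.8  88. ]
top cup_t2 [-19.5 -70.   88. ]
top cup_greyR [ -0.5 -81.   88. ]
scene plate_in [-15.9  79.4 121. ]
scene p2 [ 22.3  78.9 121. ]
scene cupL [-11.5 -71.   88. ]
scene cupR [-11.8 -64.2  88. ]
scene cupRR [-14.5 -55.6  88. ]
```

```bash
python3 - <<'E'
from h import *
yaw=np.radians(-16.4)
def box(x0,x1,y0,y1,z0,z1):return np.array([[x,y,z] for x in(x0,x1) for y in(y0,y1) for z in(z0,z1)])
for off in (6,):
  for n,c,(x0,y0,x1,y1),s in(("top",(.548,.1915),(95,160,240,255),5.5),("scene",(.551,.194),(270,150,380,220),7)):
    im=cv2.imread(f"pics/{n}0.png")[y0:y1,x0:x1];im=cv2.convertScaleAbs(cv2.resize(im,None,fx=s,fy=s,interpolation=cv2.INTER_CUBIC),alpha=1.5)
    E=[(0,1),(0,2),(0,4),(1,3),(1,5),(2,3),(2,6),(3,7),(4,5),(4,6),(5,7),(6,7)]
    for b,col in((box(-50,50,-130,130,0,12),(255,0,0)),(box(-22,22,78+off,84+off,40,121),(0,0,255)),(box(-7.5,7.5,70+off,78+off,69,97),(0,200,200)),(box(-12,12,-64+off,-52+off,40,88),(0,160,0))):
        q=((proj(n,b/1e3@Rz(yaw).T+[*c,0])-[x0,y0]+.5)*s-.5).astype(int)
        for i,j in E:cv2.line(im,tuple(map(int,q[i])),tuple(map(int,q[j])),col,1)
    cv2.imwrite(f"pics/ov_{n}.png",im)
E
```

```text
(no output)
```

View pics/ov_top.png

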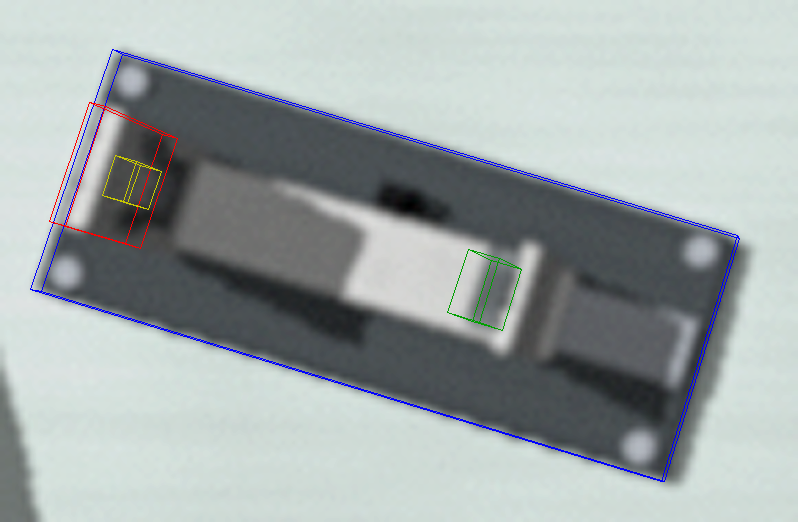

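View pics/ov_scene.png

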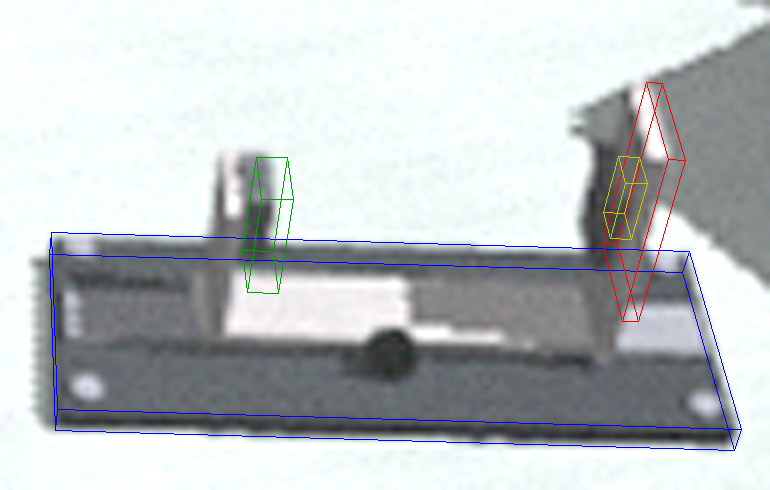

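The base overlay fits in both views. The plate face and cup give a yoke offset of about -1.5 mm. The base centre is about (0.5495, 0.193) with yaw -16.4°. The large spindle at top-view (535,337) is confirmed, centre about (0.534, -0.185) with the plunger towards +y. Next I work out the approach.

```bash
cat > go.py <<'E'
import sys
from h import *
from scipy.spatial.transform import Rotation as R
def RS(q):return R.from_quat([q[1],q[2],q[3],q[0]])
def target(yaw): # tool x down, tool y horizontal at angle yaw
    x=np.array([0,0,-1.]);y=np.array([np.cos(yaw),np.sin(yaw),0]);return R.from_matrix(np.c_[x,y,np.cross(x,y)])
def delta(p,yaw,s=None):
    s=s or env.get_state();A=RS(s["orientation"]);m=A.as_matrix()
    T=target(yaw)
    if (T.as_matrix()[:,1]@m[:,1])<0 and 0:T=target(yaw+np.pi)
    dr=(A.inv()*T).as_rotvec(degrees=True)
    d=(np.array(p)-s["tcp_pos"])
    print("clock %.2f tcp"%s["clock"],s["tcp_pos"].round(4),"tooly yaw",np.degrees(np.arctan2(m[1,1],m[0,1])).round(2),"toolx",m[:,0].round(4),"q",s["joint_pos"].round(2),"F",s["wrist_force"].round(1),"gap",round(s["finger_gap"],4))
    print("rot first:",dr.round(2),"then shift cm in target frame",(T.inv().apply(d)*100).round(2),"| shift cm in present frame",(A.inv().apply(d)*100).round(2))
E
python3 - <<'E'
from go import *
delta((.534,-.185,.15),np.radians(10.5))
delta((.534,-.185,.15),np.radians(190.5))
E
```

```text
clock 0.10 tcp [0.1685 0.5493 0.2305] tooly yaw 72.94 toolx [-7.0e-04 -1.5e-03 -1.0e+00] q [ 1.13  0.31  0.05  1.3  -0.    1.43] F [ 0.4 -0.3  0.3] gap 0.0853
rot first: [6.244e+01 4.000e-02 9.000e-02] then shift cm in target frame [ 8.05 22.55 78.86] | shift cm in present frame [  8.13 -59.46  56.49]
clock 0.10 tcp [0.1685 0.5493 0.2305] tooly yaw 72.94 toolx [-7.0e-04 -1.5e-03 -1.0e+00] q [ 1.13  0.31  0.05  1.3  -0.    1.43] F [ 0.4 -0.3  0.3] gap 0.0853
rot first: [-1.1756e+02 -1.1000e-01  5.0000e-02] then shift cm in target frame [  8.05 -22.55 -78.86] | shift cm in present frame [  8.13 -59.46  56.49]
```

>>> drive_tool(plan=[[[0,-2.0,1.9,0,0,0,1],[0,-2.8,2.7,0,0,0,1],[0,-2.8,2.7,0,0,0,1],[0,-2.8,2.7,0,0,0,1],[0,-2.8,2.7,0,0,0,1]]], squeeze=80)

```text
clock: 0.52
tcp_pos: [0.2514, 0.3846, 0.2308]
orientation: [0.699, 0.104, 0.699, -0.105]
wrist_force: [0.4, 0.6, 0.6]
finger_gap: 0.0855
```

>>> drive_tool(plan=[[[0,-2.8,2.7,0,0,0,1],[0,-2.8,2.7,0,0,0,1],[0,-2.8,2.7,0,0,0,1],[0,-2.8,2.7,0,0,0,1],[0,-2.8,2.7,0,0,0,1]]])

```text
clock: 0.93
tcp_pos: [0.3395, 0.211, 0.2312]
orientation: [0.699, 0.105, 0.699, -0.105]
wrist_force: [0.9, 0.0, 0.0]
finger_gap: 0.085
```

>>> drive_tool(plan=[[[0,-2.8,2.7,0,0,0,1],[0,-2.8,2.7,0,0,0,1],[0,-2.8,2.7,0,0,0,1],[0,-2.8,2.7,0,0,0,1],[0,-2.8,2.7,0,0,0,1]]])

```text
clock: 1.35
tcp_pos: [0.4276, 0.0374, 0.2312]
orientation: [0.699, 0.105, 0.699, -0.105]
wrist_force: [1.5, 0.8, -0.3]
finger_gap: 0.0855
```

>>> drive_tool(plan=[[[0,-2.8,2.7,0,0,0,1],[0,-2.8,2.7,0,0,0,1],[0,-2.8,2.7,0,0,0,1],[0,-2.8,2.7,0,0,0,1],[0,-2.0,1.8,0,0,0,1]]])

```text
clock: 1.77
tcp_pos: [0.5102, -0.127, 0.2307]
orientation: [0.699, 0.105, 0.699, -0.106]
wrist_force: [0.8, 0.7, 0.1]
finger_gap: 0.0856
```

>>> drive_tool(plan=[[[1,0,0,6,0,0,1],[1,0,0,7,0,0,1],[1,0,0,7,0,0,1],[1,0,0,7,0,0,1],[1,0,0,7,0,0,1]]])

```text
clock: 2.18
tcp_pos: [0.5087, -0.1238, 0.1803]
orientation: [0.637, 0.307, 0.637, -0.307]
wrist_force: [0.6, 0.3, -0.1]
finger_gap: 0.0854
```

>>> drive_tool(plan=[[[1,0,0,7,0,0,1],[1,0,0,7,0,0,1],[1,0,0,7,0,0,1],[0,0,0,7,0,0,1],[0,0,0,0,0,0,1]]])

```text
clock: 2.6
tcp_pos: [0.5082, -0.1234, 0.1501]
orientation: [0.544, 0.451, 0.546, -0.451]
wrist_force: [0.4, -0.0, 0.6]
finger_gap: 0.0853
```

```bash
python3 - <<'E'
from go import *
delta((.534,-.185,.15),np.radians(10.5))
E
```

```text
clock 2.60 tcp [ 0.5082 -0.1234  0.1501] tooly yaw 10.76 toolx [-0.0024  0.0011 -1.    ] q [-0.39  0.25 -0.24  1.08  0.    0.99] F [ 0.4 -0.   0.6] gap 0.0853
rot first: [ 0.26 -0.09  0.12] then shift cm in target frame [0.01 1.41 6.52] | shift cm in present frame [-0.    1.38  6.53]
```

```bash
python3 - <<'E'
from h import *
print(back("top",np.array([(510,385),(520,392),(490,455),(398,319),(607,252)])/1.5625,.015).round(3))
yaw=np.radians(10.5)
for s in(1,-1):
    for t in(1,-1):print((np.array([.534,-.185])+s*.057*np.array([np.cos(yaw),np.sin(yaw)])+t*.012*np.array([-np.sin(yaw),np.cos(yaw)])).round(3))
E
```

```text
[[ 0.466 -0.156  0.015]
 [ 0.457 -0.17   0.015]
 [ 0.372 -0.128  0.015]
 [ 0.555 -0.004  0.015]
 [ 0.65  -0.293  0.015]]
[ 0.588 -0.163]
[ 0.592 -0.186]
[ 0.476 -0.184]
[ 0.48  -0.207]
```

>>> drive_tool(plan=[[[1,0.3,1.3,0,0,0,1],[1,0.3,1.3,0,0,0,1],[1,0.3,1.3,0,0,0,1],[1,0.3,1.3,0,0,0,1],[1,0.2,1.3,0,0,0,1]]])

```text
clock: 3.02
tcp_pos: [0.5357, -0.1866, 0.0998]
orientation: [0.545, 0.45, 0.546, -0.45]
wrist_force: [0.5, -0.5, -0.1]
finger_gap: 0.0855
```

```bash
cat > snap.py <<'E'
import sys
from h import *
def snap(tag,boxes,alpha=1.5):
    for n,(x0,y0,x1,y1) in boxes.items():
        im=cv2.cvtColor(env.read_camera(n),cv2.COLOR_RGB2BGR);cv2.imwrite(f"pics/{tag}_{n}_full.png",im)
        s=min(760/(x1-x0),560/(y1-y0));c=cv2.convertScaleAbs(cv2.resize(im[y0:y1,x0:x1],None,fx=s,fy=s,interpolation=cv2.INTER_CUBIC),alpha=alpha)
        cv2.imwrite(f"pics/{tag}_{n}.png",c);print(n,s)
E
python3 - <<'E'
from snap import *
from go import *
snap("a",{"scene":(130,100,260,240),"top":(280,150,420,270)})
delta((.5345,-.1855,.003),np.radians(10.5))
E
```

```text
scene 4.0
top 4.666666666666667
clock 3.12 tcp [ 0.5349 -0.1871  0.0986] tooly yaw 10.82 toolx [-0.0026  0.001  -1.    ] q [-0.48  0.37 -0.2   1.   -0.    0.9 ] F [-0.1 -0.  -0.1] gap 0.0854
rot first: [ 0.32 -0.08  0.13] then shift cm in target frame [ 9.56 -0.01 -0.16] | shift cm in present frame [ 9.56  0.01 -0.15]
```

View pics/a_scene.png

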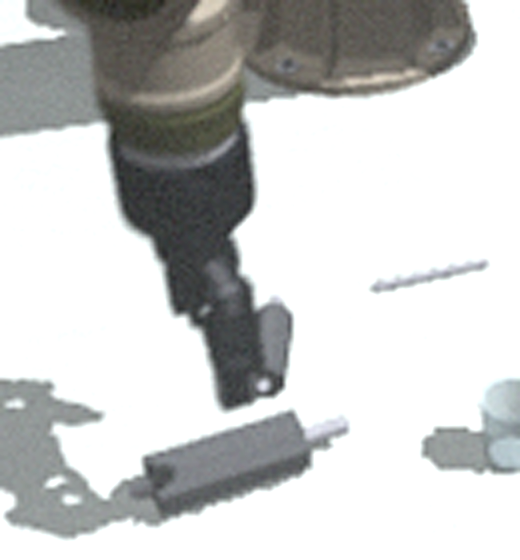

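View pics/a_top.png

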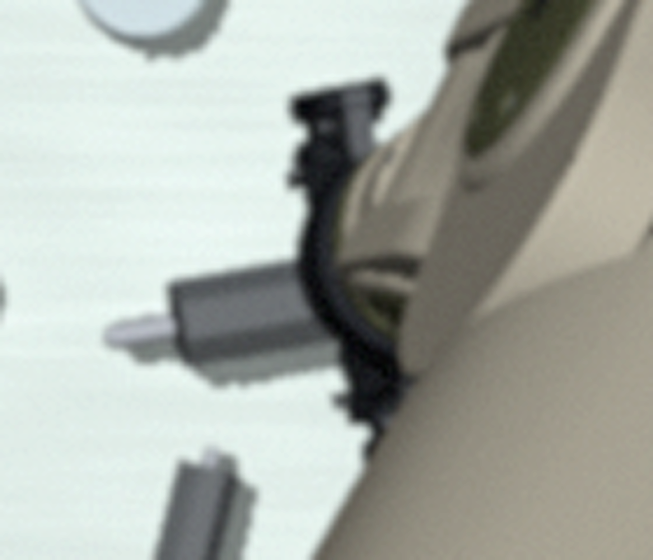

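The jaws straddle the barrel (top crop about (330,300)), the other small spindle is clear, and the axis alignment looks right. I descend now.

>>> drive_tool(plan=[[[1.8,0,0,0.3,0,0,1],[2,0,-0.1,0,0,0,1],[2,0,0,0,0,0,1],[1.5,0,0,0,0,0,1],[1.0,0,0,0,0,0,1]]])

```text
clock: 3.53
tcp_pos: [0.534, -0.1836, 0.0164]
orientation: [0.543, 0.451, 0.545, -0.452]
wrist_force: [-0.1, 0.1, 0.1]
finger_gap: 0.0852
```

>>> drive_tool(plan=[[[0.6,0,0,0,0,0,1],[0.4,0,0,0,0,0,1],[0.2,0,0,0,0,0,1],[0,0,0,0,0,0,1],[0,0,0,0,0,0,1]]])

```text
clock: 3.95
tcp_pos: [0.5356, -0.1842, 0.007]
orientation: [0.545, 0.452, 0.544, -0.451]
wrist_force: [-0.1, -0.1, 0.3]
finger_gap: 0.0857
```

>>> drive_tool(plan=[[[0.2,0,0,0,0,0,0.6],[0,0,0,0,0,0,0.3],[0,0,0,0,0,0,0],[0,0,0,0,0,0,0],[0,0,0,0,0,0,0]]], squeeze=80)

```text
clock: 4.37
tcp_pos: [0.5354, -0.1842, 0.0049]
orientation: [0.545, 0.452, 0.544, -0.451]
wrist_force: [-0.6, -0.6, 5.3]
finger_gap: 0.0387
```

>>> drive_tool(plan=[[[0,0,0,0,0,0,0],[0,0,0,0,0,0,0],[0,0,0,0,0,0,0],[0,0,0,0,0,0,0],[0,0,0,0,0,0,0]]])

```text
clock: 4.78
tcp_pos: [0.5354, -0.1842, 0.0049]
orientation: [0.545, 0.452, 0.544, -0.451]
wrist_force: [-0.5, 0.9, 5.4]
finger_gap: 0.0386
```

```bash
python3 - <<'E'
from go import *
s=env.get_state();print(s["finger_gap"],s["wrist_force"],s["tcp_pos"],s["clock"],s["ft_torque"])
E
```

```text
0.03863615070265182 [-0.49916806  0.93136402  5.4283518 ] [ 0.53544309 -0.18417763  0.00485057] 4.7833 [0.08088548 0.10350542 0.02081858]
```

>>> drive_tool(plan=[[[-0.3,0,0,0,0,0,0],[-0.6,0,0,0,0,0,0],[-1.0,0,0,0,0,0,0],[-2,0,0,0,0,0,0],[-3,0,0,0,0,0,0]]])

```text
clock: 5.2
tcp_pos: [0.5328, -0.1829, 0.072]
orientation: [0.542, 0.451, 0.546, -0.452]
wrist_force: [-0.2, 0.2, -1.3]
finger_gap: 0.0385
```

>>> drive_tool(plan=[[[-3,0,0,0,0,0,0],[-3,0,0,0,0,0,0],[-2,0,0,0,0,0,0],[-0.5,0,0,0,0,0,0],[0,0,0,0,0,0,0]]])

```text
clock: 5.62
tcp_pos: [0.5361, -0.1845, 0.1604]
orientation: [0.546, 0.452, 0.543, -0.451]
wrist_force: [-0.2, -0.2, -1.8]
finger_gap: 0.0385
```

```bash
cat > D.py <<'E'
from go import *
DY=np.radians(-16.4);DC=np.array([.5495,.193])
UP=.015
def disp(x,y,z): # spindle centre in dispenser frame (mm) -> tcp world
    w=Rz(DY)@np.array([x,y,0])/1e3
    return (DC[0]+w[0],DC[1]+w[1],z/1e3-UP)
def where(s=None):
    s=s or env.get_state();d=s["tcp_pos"]-[*DC,0]
    print("spindle in disp mm",(Rz(-DY)@d*1e3+[0,0,UP*1e3]).round(1),"F disp",(Rz(-DY)@s["wrist_force"]).round(2),"M disp",(Rz(-DY)@s["ft_torque"]).round(2),"t %.2f"%s["clock"])
E
python3 - <<'E'
from D import *
where()
delta(disp(0,-20,150),DY)
E
```

```text
spindle in disp mm [  93.7 -365.9  175.4] F disp [-0.1  -0.26 -1.81] M disp [ 0.05  0.   -0.01] t 5.62
clock 5.62 tcp [ 0.5361 -0.1845  0.1604] tooly yaw 10.64 toolx [ 0.0037 -0.0018 -1.    ] q [-0.47  0.32 -0.11  1.13  0.    0.91] F [-0.2 -0.2 -1.8] gap 0.0385
rot first: [27.04  0.09 -0.22] then shift cm in target frame [  2.54  -9.37 -34.59] | shift cm in present frame [  2.48   7.37 -35.08]
```

>>> drive_tool(plan=[[[0,0.5,-2,0,0,0,0],[0,0.7,-3.4,0,0,0,0],[0,0.7,-3.4,0,0,0,0],[0,0.7,-3.4,0,0,0,0],[0,0.7,-3.4,0,0,0,0]]])

```text
clock: 6.03
tcp_pos: [0.537, -0.023, 0.156]
orientation: [0.543, 0.451, 0.545, -0.452]
wrist_force: [0.8, 0.5, -1.1]
finger_gap: 0.0388
```

>>> drive_tool(plan=[[[0,0.8,-3.6,0,0,0,0],[0,0.8,-3.6,0,0,0,0],[0,0.8,-3.6,0,0,0,0],[0,0.8,-3.6,0,0,0,0],[0,0.8,-3,0,0,0,0]]])

```text
clock: 6.45
tcp_pos: [0.5439, 0.1561, 0.156]
orientation: [0.543, 0.45, 0.545, -0.452]
wrist_force: [-0.3, -0.8, -1.9]
finger_gap: 0.0386
```

>>> drive_tool(plan=[[[0,0,-1,5,0,0,0],[0,0,-0.6,6,0,0,0],[0,0,0,6,0,0,0],[0,0,0,6,0,0,0],[0,0,0,4,0,0,0]]])

```text
clock: 6.87
tcp_pos: [0.5418, 0.1698, 0.1558]
orientation: [-0.422, -0.566, -0.423, 0.568]
wrist_force: [-0.4, 0.0, -0.6]
finger_gap: 0.0389
```

>>> drive_tool(plan=[[[0,0,0,0,0,0,0],[0,0,0,0,0,0,0],[0,0,0,0,0,0,0],[0,0,0,0,0,0,0],[0,0,0,0,0,0,0]]])

```text
clock: 7.28
tcp_pos: [0.5432, 0.1695, 0.158]
orientation: [-0.424, -0.566, -0.424, 0.566]
wrist_force: [-0.0, 0.1, -0.8]
finger_gap: 0.0386
```

```bash
python3 - <<'E'
from D import *
from snap import snap
where()
delta(disp(0,-20,150),DY)
snap("b",{"scene":(250,90,400,225),"top":(90,150,250,260)})
where()
E
```

```text
spindle in disp mm [  0.6 -24.3 173. ] F disp [-0.06  0.05 -0.85] M disp [-0.02 -0.02 -0.01] t 7.28
clock 7.28 tcp [0.5432 0.1695 0.158 ] tooly yaw -16.33 toolx [-5.e-04  0.e+00 -1.e+00] q [ 0.16  0.33 -0.11  1.13  0.    2.02] F [-0.   0.1 -0.8] gap 0.0386
rot first: [0.07 0.01 0.03] then shift cm in target frame [ 2.3  -0.06 -0.43] | shift cm in present frame [ 2.3  -0.06 -0.43]
scene 4.148148148148148
top 4.75
spindle in disp mm [  0.8 -24.2 173.2] F disp [-0.33 -0.04 -1.21] M disp [-0.01  0.04  0.01] t 7.38
```

View pics/b_scene.png

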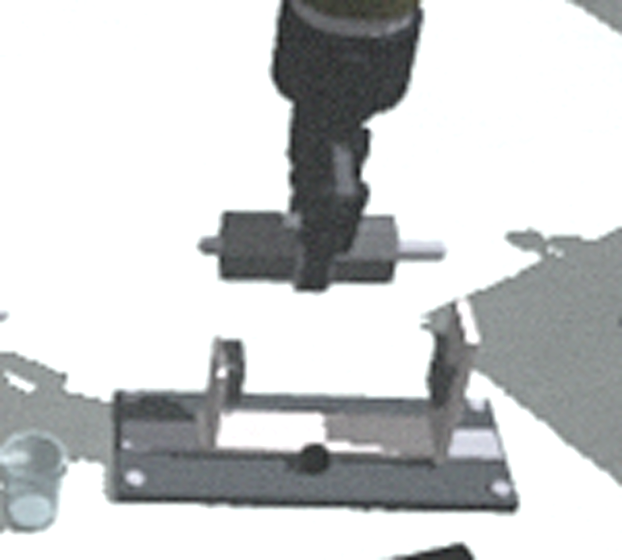

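View pics/b_top.png

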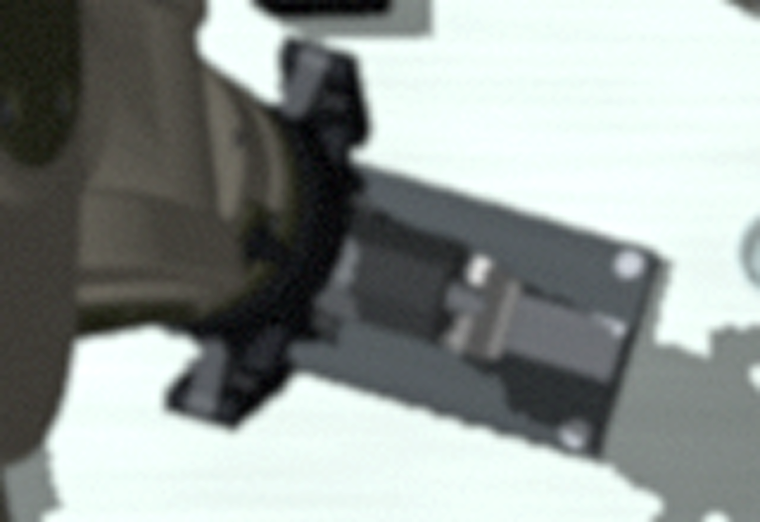

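```bash
python3 - <<'E'
from D import *
s=env.get_state();C=s["tcp_pos"]+[0,0,UP]
R3=Rz(DY)
def obs(n,uv,s_,o):return (np.array(uv)+.5)/s_-.5+np.array(o)
# expected positions
for nm,y in(("plunger tip",.084),("plunger root",.05),("pin tip",-.064)):
    P=C+R3@[0,y,0]
    print(nm,"scene px",((proj("scene",P)[0]-[250,90]+.5)*4.148-.5).round(0),"top px",((proj("top",P)[0]-[90,150]+.5)*4.75-.5).round(0))
# overlay barrel
oc=np.load("/tmp/x.npy")
for n,(x0,y0,x1,y1),k in(("scene",(250,90,400,225),4.148148),("top",(90,150,250,260),4.75)):
    im=cv2.imread(f"pics/b_{n}.png")
    def cir(r,ys):
        a=np.arange(0,6.3,.3);return np.array([[r*np.cos(t),y,r*np.sin(t)] for y in ys for t in a])
    for M in(oc,cir(.006,[.05,.078,.084]),cir(.006,[-.05,-.059]),cir(.003,[-.064])):
        h=cv2.convexHull(proj(n,M@R3.T+C).astype(np.float32))[:,0]
        cv2.polylines(im,[((h-[x0,y0]+.5)*k-.5).astype(int).reshape(-1,1,2)],True,(0,0,255),1)
    cv2.imwrite(f"pics/bo_{n}.png",im)
E
```

```text
plunger tip scene px [448. 251.] top px [107. 186.]
plunger root scene px [391. 249.] top px [192. 212.]
pin tip scene px [199. 244.] top px [479. 298.]
```

View pics/bo_scene.png

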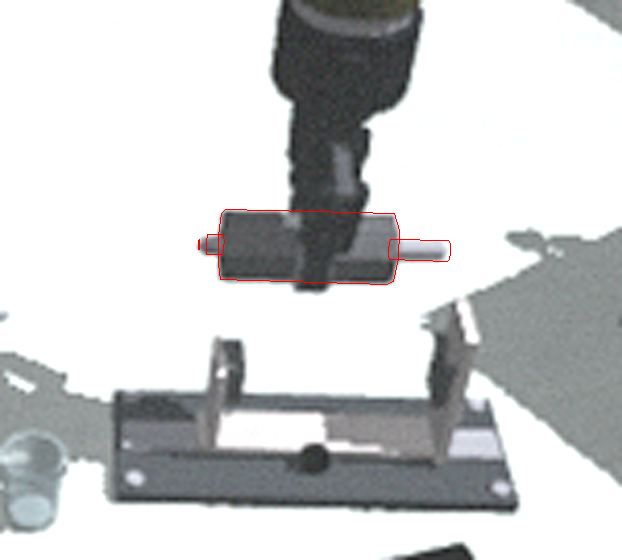

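View pics/bo_top.png

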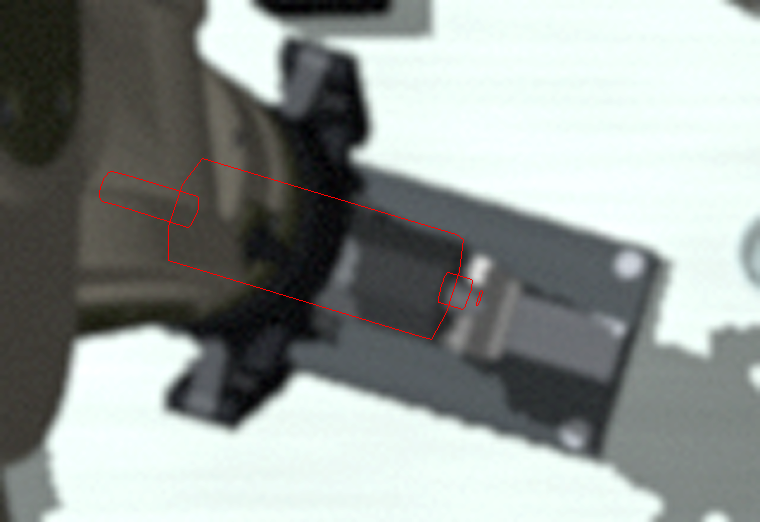

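```bash
python3 - <<'E'
from D import *
C=np.array([0.5432,0.1695,0.158+UP]);R3=Rz(DY);oc=np.load("/tmp/x.npy")
def cir(r,ys):
    a=np.arange(0,6.3,.3);return np.array([[r*np.cos(t),y,r*np.sin(t)] for y in ys for t in a])
for n,(x0,y0,x1,y1),k in(("scene",(290,130,365,170),10),("top",(150,185,215,235),11)):
    im=cv2.imread(f"pics/b_{n}_full.png")[y0:y1,x0:x1];im=cv2.convertScaleAbs(cv2.resize(im,None,fx=k,fy=k,interpolation=cv2.INTER_CUBIC),alpha=2.2)
    for M in(oc,cir(.006,[.05,.078]),cir(.001,[.084]),cir(.006,[-.05,-.059]),cir(.003,[-.064])):
        h=cv2.convexHull(proj(n,M@R3.T+C).astype(np.float32))[:,0]
        cv2.polylines(im,[((h-[x0,y0]+.5)*k-.5).astype(int).reshape(-1,1,2)],True,(0,0,255),1)
    for i in range(8):
        q=((proj(n,oc[[i,i+8]]@R3.T+C)-[x0,y0]+.5)*k-.5).astype(int);cv2.line(im,tuple(map(int,q[0])),tuple(map(int,q[1])),(0,255,255),1)
    cv2.imwrite(f"pics/bz_{n}.png",im)
E
```

```text
(no output)
```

View pics/bz_top.png

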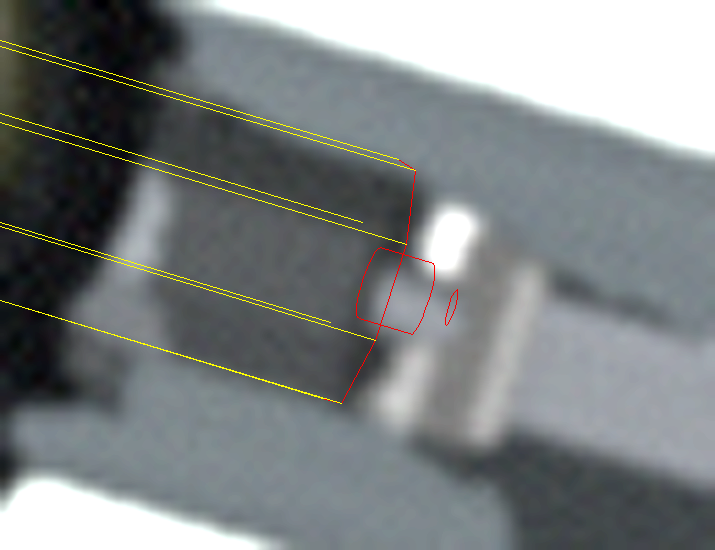

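View pics/bz_scene.png

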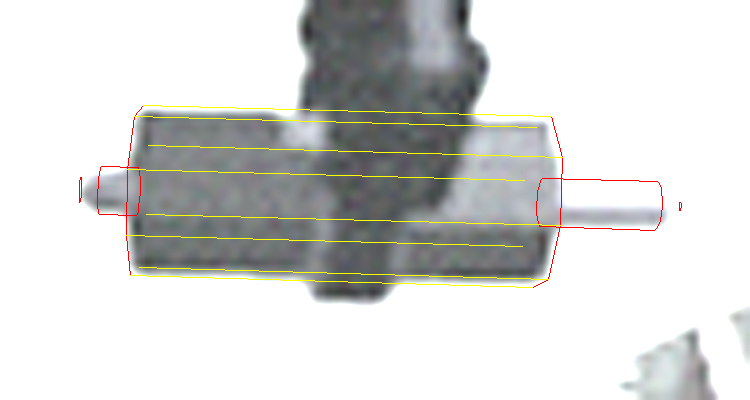

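Scene overlay: the held spindle matches the robot-frame prediction to about 0.2 px. In the top view it sits about 0.5 to 1 px right and down, so that bias is known. Corrected dispenser centre is about (0.550, 0.194). Now down to just above the brackets, not yet touching.

>>> drive_tool(plan=[[[1.0,0,-0.2,0,0,0,0],[1.5,0,-0.2,0,0,0,0],[1.5,0,-0.2,0,0,0,0],[1.2,0,-0.2,0,0,0,0],[0.6,0,-0.2,0,0,0,0]]])

```text
clock: 7.8
tcp_pos: [0.545, 0.1792, 0.0979]
orientation: [-0.423, -0.565, -0.424, 0.567]
wrist_force: [-1.1, -1.3, -1.7]
finger_gap: 0.0386
```

>>> drive_tool(plan=[[[0,0,0,0,0,0,0],[0,0,0,0,0,0,0],[0,0,0,0,0,0,0],[0,0,0,0,0,0,0],[0,0,0,0,0,0,0]]])

```text
clock: 8.22
tcp_pos: [0.5468, 0.1793, 0.1012]
orientation: [0.424, 0.567, 0.423, -0.566]
wrist_force: [-0.1, -0.2, -1.3]
finger_gap: 0.0384
```

```bash
sed -i 's/DC=np.array.*/DC=np.array([.550,.194])/' D.py; cat > look.py <<'E'
from D import *
oc=np.load("/tmp/x.npy")
def cir(r,ys):
    a=np.arange(0,6.3,.3);return np.array([[r*np.cos(t),y,r*np.sin(t)] for y in ys for t in a])
def box(x0,x1,y0,y1,z0,z1):return np.array([[x,y,z] for x in(x0,x1) for y in(y0,y1) for z in(z0,z1)])/1e3
E12=[(0,1),(0,2),(0,4),(1,3),(1,5),(2,3),(2,6),(3,7),(4,5),(4,6),(5,7),(6,7)]
def look(tag,off=-1.5,comp=0):
    s=env.get_state();C=s["tcp_pos"]+[0,0,UP];R3=Rz(DY)
    for n,(x0,y0,x1,y1),k in(("scene",(270,130,375,205),7),("top",(95,160,235,255),5.5)):
        im=cv2.cvtColor(env.read_camera(n),cv2.COLOR_RGB2BGR)[y0:y1,x0:x1]
        im=cv2.convertScaleAbs(cv2.resize(im,None,fx=k,fy=k,interpolation=cv2.INTER_CUBIC),alpha=1.7)
        cv2.imwrite(f"pics/{tag}_{n}_raw.png",im)
        P=lambda X:((proj(n,X)-[x0,y0]+.5)*k-.5).astype(int)
        for M in(oc,cir(.006,[.05,.078]),cir(.006,[-.05,-.059]),cir(.003,[-.064])):
            cv2.polylines(im,[cv2.convexHull(P(M@R3.T+C).astype(np.int32))],True,(0,0,255),1)
        for b in(box(-50,50,-130,130,0,12),box(-22,22,78+off,85+off,75,121),box(-20,20,-70+off,-64+off,75,88)):
            q=P(b@R3.T+[*DC,0])
            for i,j in E12:cv2.line(im,tuple(map(int,q[i])),tuple(map(int,q[j])),(0,160,0),1)
        cv2.imwrite(f"pics/{tag}_{n}.png",im)
    where(s)
E
python3 -c "
from look import *
look('c')"
```

```text
spindle in disp mm [  1.1 -15.  116.2] F disp [-0.03 -0.18 -1.33] M disp [-0.03 -0.01 -0.03] t 8.22
```

View pics/c_scene.png

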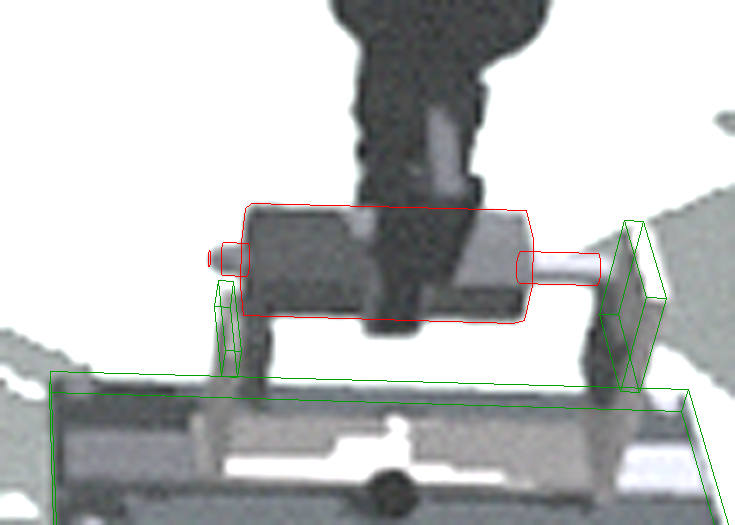

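View pics/c_top.png

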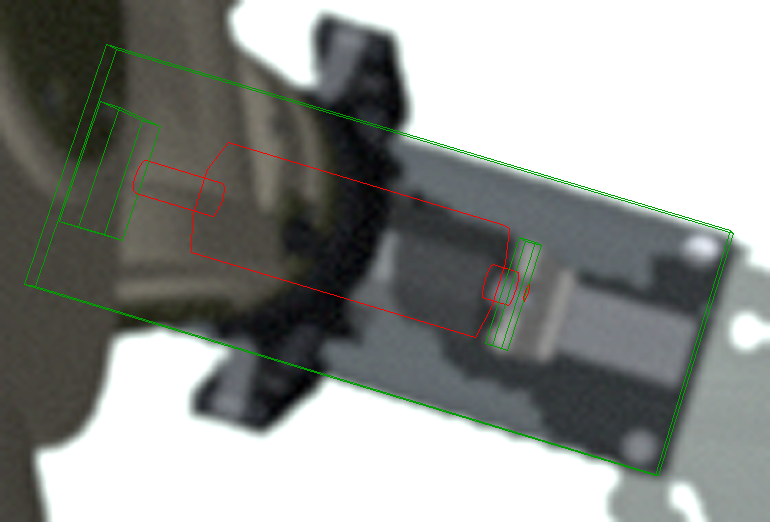

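```bash
python3 - <<'E'
import cv2
im=cv2.imread("pics/c_top_raw.png")[180:420,370:700];im=cv2.convertScaleAbs(im,alpha=1.3)
cv2.imwrite("pics/c_z.png",cv2.resize(im,None,fx=2.3,fy=2.3,interpolation=cv2.INTER_CUBIC))
E
```

```text
(no output)
```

View pics/c_z.png

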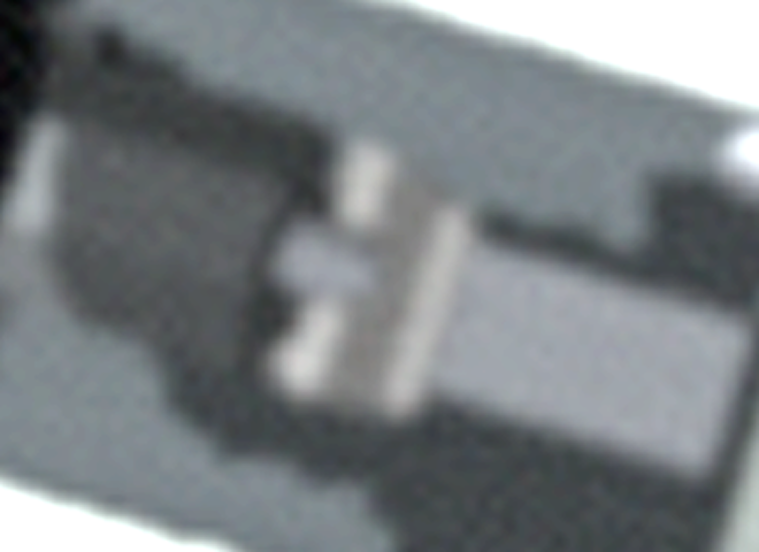

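Scene view: nose at crop (600,268), about 6 mm short of the plate, barrel above the lower bracket. Top view: the pin gap on the strip is centred within about 0.5 mm. Now press gently against the bare plate.

>>> drive_tool(plan=[[[0.2,-0.04,-0.2,0,0,0,0],[0.2,0,-0.3,0,0,0,0],[0,0,-0.3,0,0,0,0],[0,0,-0.3,0,0,0,0],[0,0,0,0,0,0,0]]])

```text
clock: 8.73
tcp_pos: [0.5486, 0.1897, 0.096]
orientation: [-0.424, -0.565, -0.424, 0.567]
wrist_force: [-1.6, -3.6, -1.5]
finger_gap: 0.0387
```

```bash
python3 -c "
from D import *
where()"
```

```text
spindle in disp mm [-1.00e-01 -4.60e+00  1.11e+02] F disp [-0.46 -3.93 -1.49] M disp [-0.71 -0.03 -0.04] t 8.73
```

>>> drive_tool(plan=[[[0,0,-0.2,0,0,0,0],[0,0,-0.3,0,0,0,0],[0,0,-0.3,0,0,0,0],[0,0,-0.3,0,0,0,0],[0,0,-0.2,0,0,0,0]]])

```text
clock: 9.15
tcp_pos: [0.5516, 0.2005, 0.0958]
orientation: [-0.424, -0.565, -0.423, 0.568]
wrist_force: [-2.6, -10.8, -0.2]
finger_gap: 0.0386
```

```bash
python3 -c "
from D import *
where()
delta((0,0,0),DY)"
```

```text
spindle in disp mm [ -0.3   6.7 110.8] F disp [  0.55 -11.08  -0.18] M disp [-1.98 -0.04 -0.01] t 9.15
clock 9.15 tcp [0.5516 0.2005 0.0958] tooly yaw -16.43 toolx [-0.0022 -0.0043 -1.    ] q [ 0.21  0.41 -0.15  1.01 -0.    2.07] F [ -2.6 -10.8  -0.2] gap 0.0386
rot first: [-0.03  0.27  0.05] then shift cm in target frame [  9.58 -47.26  34.81] | shift cm in present frame [  9.79 -47.23  34.79]
```

>>> drive_tool(plan=[[[0,0,-0.2,0,0,0,0],[0,0,-0.2,0,0,0,0],[0,0,-0.2,0,0,0,0],[0,0,-0.1,0,0,0,0],[0,0,0,0,0,0,0]]])

```text
clock: 9.57
tcp_pos: [0.5532, 0.2059, 0.0957]
orientation: [-0.424, -0.564, -0.422, 0.569]
wrist_force: [-3.2, -13.0, 0.8]
finger_gap: 0.0384
```

```bash
python3 -c "
from look import *
look('d',comp=21)"
```

```text
spindle in disp mm [ -0.4  12.3 110.7] F disp [  0.64 -13.39   0.85] M disp [-2.53 -0.14  0.05] t 9.57
```

View pics/d_scene.png

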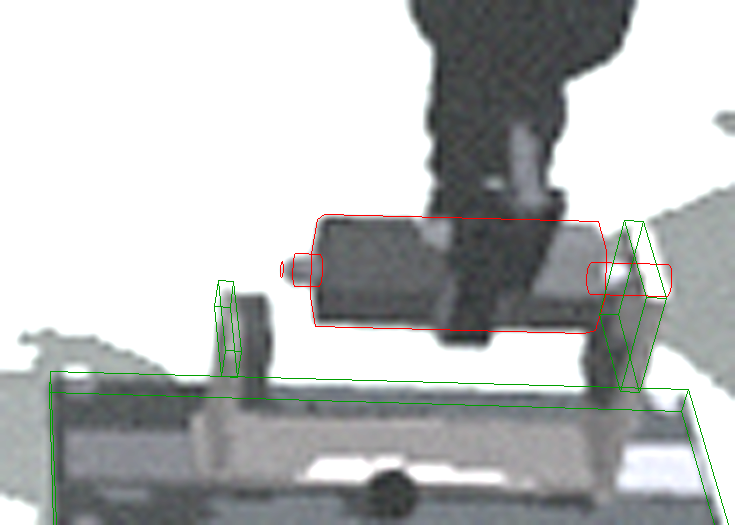

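View pics/d_top.png

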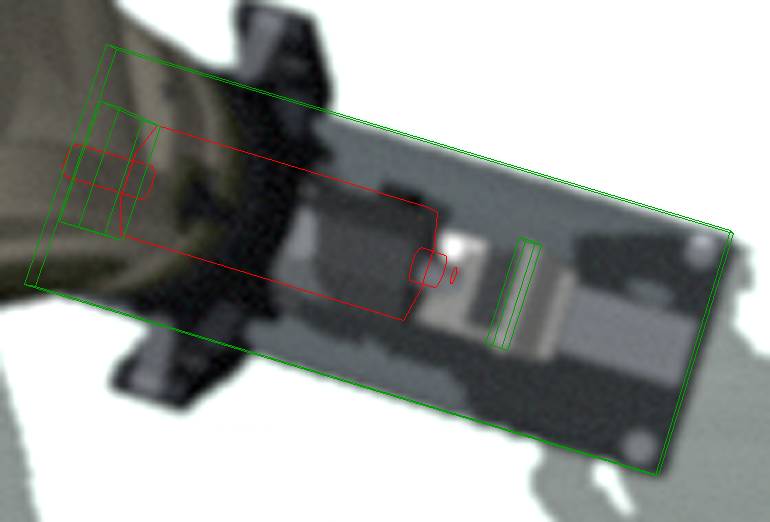

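>>> drive_tool(plan=[[[0,0,-0.1,0,0,0,0],[0,0,-0.1,0,0,0,0],[0,0,-0.1,0,0,0,0],[0,0,0,0,0,0,0],[0,0,0,0,0,0,0]]])

```text
clock: 10.08
tcp_pos: [0.5538, 0.2082, 0.0957]
orientation: [-0.424, -0.564, -0.422, 0.569]
wrist_force: [-2.9, -15.0, 1.0]
finger_gap: 0.0386
```

```bash
python3 -c "
from D import *
where();delta((0,0,0),DY)"
```

```text
spindle in disp mm [ -0.4  14.7 110.7] F disp [  1.44 -15.19   0.97] M disp [-2.85 -0.07 -0.04] t 10.08
clock 10.08 tcp [0.5538 0.2082 0.0957] tooly yaw -16.51 toolx [-0.0035 -0.0073 -1.    ] q [ 0.23  0.42 -0.14  1.02 -0.01  2.09] F [ -2.9 -15.    1. ] gap 0.0386
rot first: [-0.11  0.46  0.07] then shift cm in target frame [  9.57 -47.25  35.61] | shift cm in present frame [  9.91 -47.17  35.62]
```

>>> drive_tool(plan=[[[0.2,0,0,0,0,0,0],[0.3,0,0,0,0,0,0],[0.3,0,0,0,0,0,0],[0.3,0,0,0,0,0,0],[0.1,0,0,0,0,0,0]]])

```text
clock: 10.5
tcp_pos: [0.5546, 0.2084, 0.0844]
orientation: [-0.425, -0.565, -0.421, 0.568]
wrist_force: [-2.9, -16.2, 4.4]
finger_gap: 0.0386
```

```bash
python3 -c "
from look import *
look('e')"
```

```text
spindle in disp mm [ 0.3 15.1 99.4] F disp [  1.77 -16.37   4.4 ] M disp [-2.7  -0.2  -0.04] t 10.50
```

View pics/e_scene_raw.png

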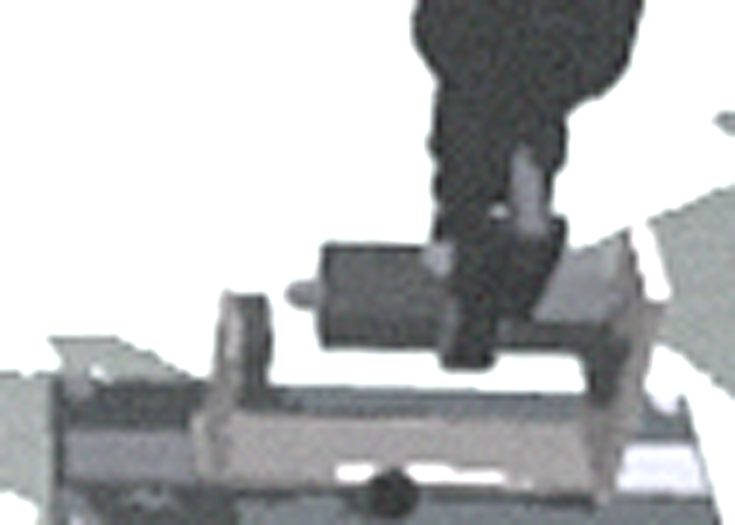

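View pics/e_top_raw.png

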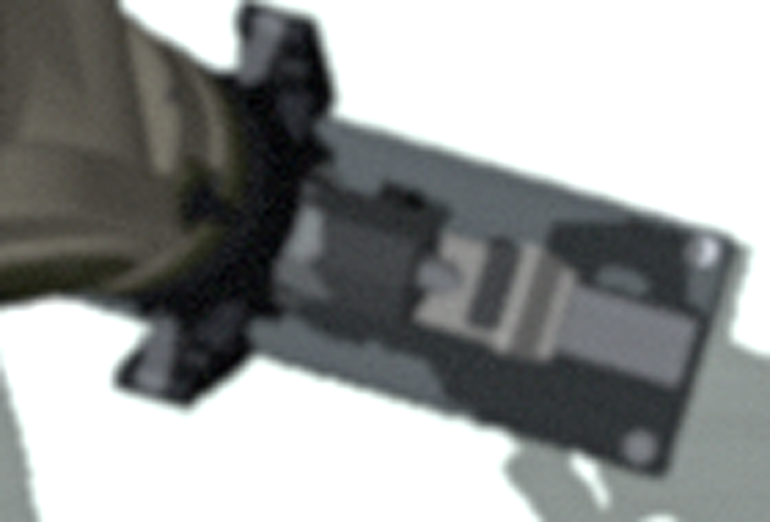

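```bash
python3 - <<'E'
import cv2
im=cv2.imread("pics/e_top_raw.png")[180:390,380:620];im=cv2.convertScaleAbs(im,alpha=1.2)
cv2.imwrite("pics/e_z.png",cv2.resize(im,None,fx=2.6,fy=2.6,interpolation=cv2.INTER_CUBIC))
E
```

```text
(no output)
```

View pics/e_z.png

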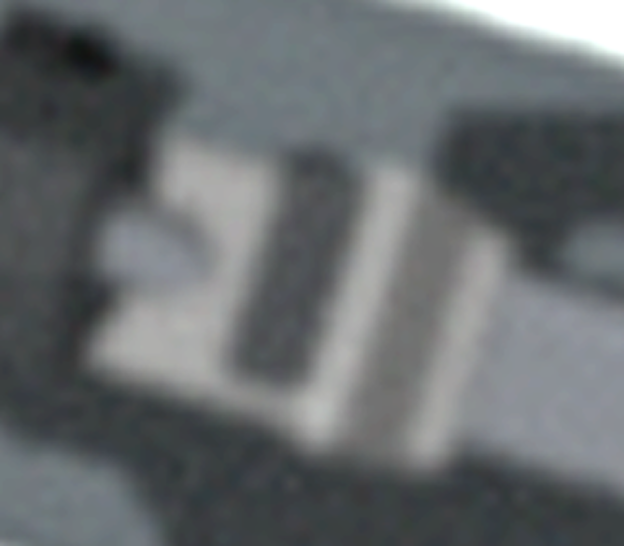

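```bash
python3 - <<'E'
from D import *
def px(p):return ((np.array(p)+.5)/2.6-.5+np.array([380,180])+.5)/5.5-.5+np.array([95,160])
def d(p,z):return (Rz(-DY)@(back("top",[px(p)],z)[0]-[*DC,0])*1e3).round(2)
for k,p,z in(("mouth a",(285,150),.088),("mouth b",(230,365),.088),("back a",(355,165),.088),("back b",(300,380),.088),("strip a",(408,172),.088),("strip b",(310,445),.088),("pin tip",(210,255),.0994),("pin up",(150,205),.0994),("pin lo",(150,285),.0994),("pin base",(105,245),.0994)):print(k,d(p,z))
E
```

```text
mouth a [ 16.99 -54.98  88.  ]
mouth b [-13.64 -56.79  88.  ]
back a [ 17.79 -64.94  88.  ]
back b [-12.83 -66.71  88.  ]
strip a [ 18.97 -72.3   88.  ]
strip b [-20.99 -70.78  88.  ]
pin tip [ -0.16 -51.83  99.4 ]
pin up [  4.01 -41.85  99.4 ]
pin lo [ -6.43 -45.22  99.4 ]
pin base [ -2.98 -37.62  99.4 ]
```

Feel and vision agree: there is a +x side force and extra upward force as the nose enters the flare, and in the top view the pin sits about 1 to 2 mm to the -x side of the cup. I shift +x a little and ease the squeeze by 1 mm.

>>> drive_tool(plan=[[[0,0.05,0.05,0,0,0,0],[0,0.05,0.05,0,0,0,0],[0,0.05,0,0,0,0,0],[0,0,0,0,0,0,0],[0,0,0,0,0,0,0]]])

```text
clock: 11.02
tcp_pos: [0.5544, 0.2071, 0.0837]
orientation: [-0.424, -0.564, -0.422, 0.569]
wrist_force: [-6.1, -14.0, 2.7]
finger_gap: 0.0385
```

```bash
python3 -c "
from D import *
where();delta((0,0,0),DY)"
```

```text
spindle in disp mm [ 0.6 13.8 98.7] F disp [ -1.9  -15.12   2.7 ] M disp [-2.62  0.22  0.1 ] t 11.02
clock 11.02 tcp [0.5544 0.2071 0.0837] tooly yaw -16.48 toolx [-0.0044 -0.0066 -1.    ] q [ 0.22  0.43 -0.15  0.99 -0.01  2.08] F [ -6.1 -14.    2.7] gap 0.0385
rot first: [-0.08  0.43  0.13] then shift cm in target frame [  8.37 -47.34  35.52] | shift cm in present frame [  8.75 -47.27  35.53]
```

>>> drive_tool(plan=[[[0.1,0,0,0,0,0,0],[0.2,0,0,0,0,0,0],[0.2,0,0,0,0,0,0],[0.1,0,0,0,0,0,0],[0,0,0,0,0,0,0]]])

```text
clock: 11.43
tcp_pos: [0.5553, 0.2071, 0.0782]
orientation: [-0.424, -0.565, -0.422, 0.569]
wrist_force: [-4.7, -14.2, 2.1]
finger_gap: 0.0385
```

```bash
python3 -c "
from D import *
where()"
```

```text
spindle in disp mm [ 1.4 14.1 93.2] F disp [ -0.49 -14.94   2.14] M disp [-2.63 -0.02 -0.02] t 11.43
```

>>> drive_tool(plan=[[[0.1,0,0,0,0,0,0],[0.2,0,0,0,0,0,0],[0.2,0,0,0,0,0,0],[0.1,0,0,0,0,0,0],[0,0,0,0,0,0,0]]])

```text
clock: 11.85
tcp_pos: [0.5556, 0.207, 0.0723]
orientation: [-0.424, -0.565, -0.422, 0.569]
wrist_force: [-3.4, -13.8, 2.6]
finger_gap: 0.0386
```

```bash
python3 -c "
from look import *
look('f')"
```

```text
spindle in disp mm [ 1.6 14.1 87.3] F disp [  0.63 -14.21   2.6 ] M disp [-2.63 -0.17 -0.05] t 11.85
```

View pics/f_scene_raw.png

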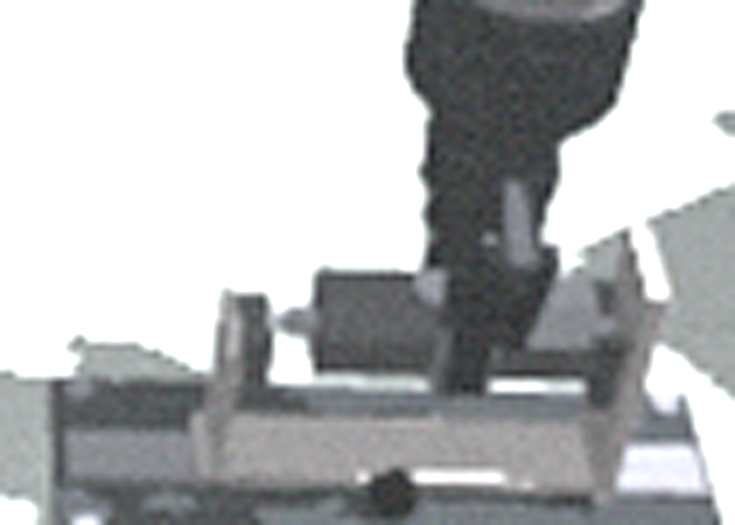

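View pics/f_top_raw.png

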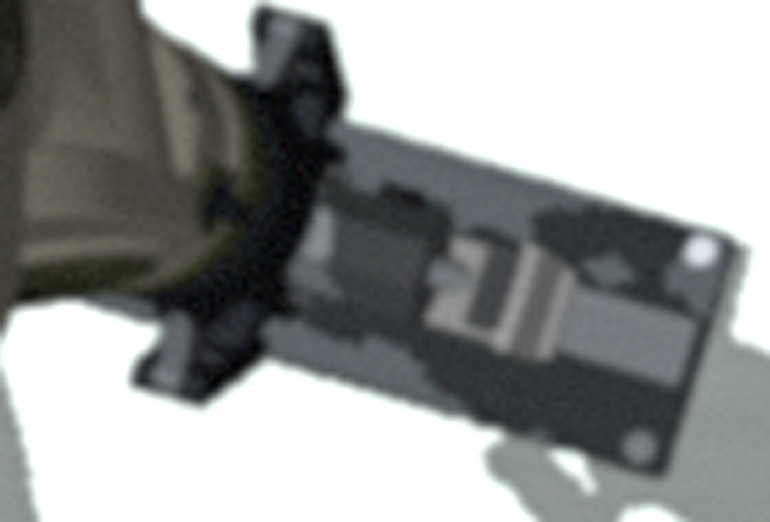

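```bash
python3 - <<'E'
import cv2
im=cv2.imread("pics/f_top_raw.png")[200:370,400:600];im=cv2.convertScaleAbs(im,alpha=1.5)
cv2.imwrite("pics/f_z.png",cv2.resize(im,None,fx=3.4,fy=3.4,interpolation=cv2.INTER_CUBIC))
E
```

```text
(no output)
```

View pics/f_z.png

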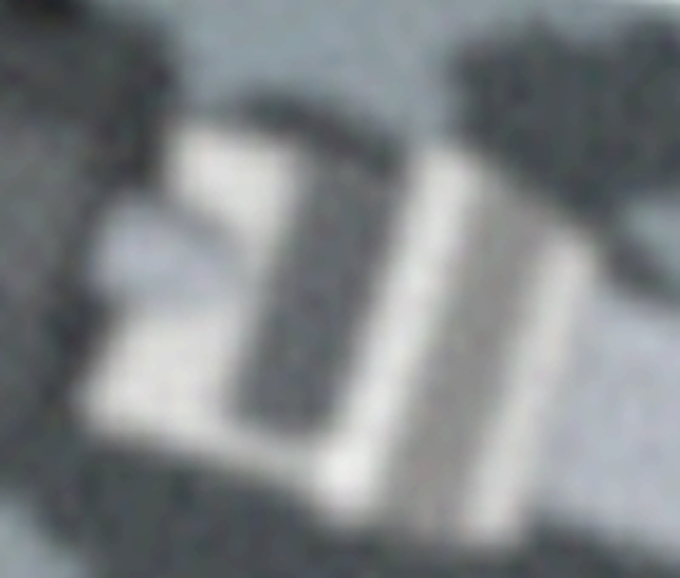

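>>> drive_tool(plan=[[[0.2,0,0,0,0,0,0],[0.2,0,0,0,0,0,0],[0.2,0,0,0,0,0,0],[0.2,0,0,0,0,0,0],[0,0,0,0,0,0,0]]])

```text
clock: 12.37
tcp_pos: [0.5556, 0.2071, 0.0643]
orientation: [-0.424, -0.565, -0.422, 0.569]
wrist_force: [-2.6, -14.3, 2.2]
finger_gap: 0.0385
```

```bash
python3 -c "
from D import *
where();delta((0,0,0),DY)"
```

```text
spindle in disp mm [ 1.7 14.1 79.3] F disp [  1.49 -14.43   2.19] M disp [-2.66 -0.23  0.02] t 12.37
clock 12.37 tcp [0.5556 0.2071 0.0643] tooly yaw -16.51 toolx [-0.0018 -0.0065 -1.    ] q [ 0.22  0.45 -0.18  0.95 -0.01  2.08] F [ -2.6 -14.3   2.2] gap 0.0385
rot first: [-0.11  0.39 -0.01] then shift cm in target frame [  6.43 -47.46  35.55] | shift cm in present frame [  6.66 -47.39  35.6 ]
```

>>> drive_tool(plan=[[[0.1,0,0,0,0,0,0],[0.1,0,0,0,0,0,0],[0.1,0,0,0,0,0,0],[0,0,0,0,0,0,0],[0,0,0,0,0,0,0]]])

```text
clock: 12.78
tcp_pos: [0.5555, 0.2069, 0.0611]
orientation: [-0.424, -0.565, -0.421, 0.569]
wrist_force: [-3.1, -13.5, 2.3]
finger_gap: 0.0387
```

```bash
python3 -c "
from look import *
look('g')"
```

```text
spindle in disp mm [ 1.6 13.9 76.1] F disp [  0.85 -13.81   2.33] M disp [-2.6  -0.18 -0.08] t 12.78
```

View pics/g_scene_raw.png

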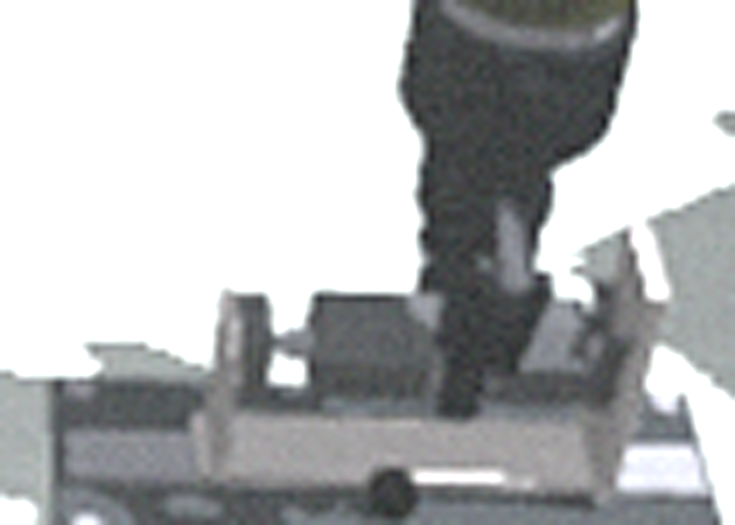

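View pics/g_top_raw.png

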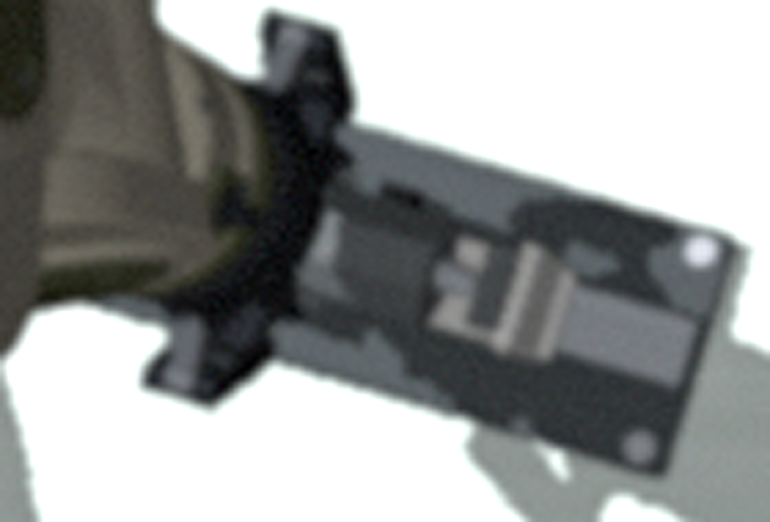

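>>> drive_tool(plan=[[[0,0,0.1,0,0,0,0],[0,0,0.1,0,0,0,0],[0,0,0.1,0,0,0,0],[0,0,0.1,0,0,0,0],[0,0,0,0,0,0,0]]])

```text
clock: 13.3
tcp_pos: [0.5545, 0.2035, 0.0611]
orientation: [-0.424, -0.565, -0.422, 0.568]
wrist_force: [-2.3, -12.2, 1.1]
finger_gap: 0.0388
```

```bash
python3 -c "
from D import *
where();delta((0,0,0),DY)"
```

```text
spindle in disp mm [ 1.6 10.4 76.1] F disp [  1.26 -12.32   1.09] M disp [-2.26 -0.16 -0.  ] t 13.30
clock 13.30 tcp [0.5545 0.2035 0.0611] tooly yaw -16.51 toolx [-0.0021 -0.0058 -1.    ] q [ 0.22  0.45 -0.19  0.94 -0.01  2.08] F [ -2.3 -12.2   1.1] gap 0.0388
rot first: [-0.11  0.35  0.02] then shift cm in target frame [  6.11 -47.45  35.18] | shift cm in present frame [  6.34 -47.38  35.23]
```

>>> drive_tool(plan=[[[0,0,0.1,0,0,0,0],[0,0,0.1,0,0,0,0],[0,0,0.1,0,0,0,0],[0,0,0.1,0,0,0,0],[0,0,0,0,0,0,0]]])

```text
clock: 13.72
tcp_pos: [0.5535, 0.2002, 0.0611]
orientation: [-0.424, -0.565, -0.422, 0.568]
wrist_force: [-1.6, -10.5, 1.6]
finger_gap: 0.0387
```

```bash
python3 -c "
from look import *
look('i')"
```

```text
spindle in disp mm [ 1.6  7.  76.1] F disp [  1.43 -10.57   1.63] M disp [-1.91 -0.1  -0.09] t 13.72
```

View pics/i_scene_raw.png

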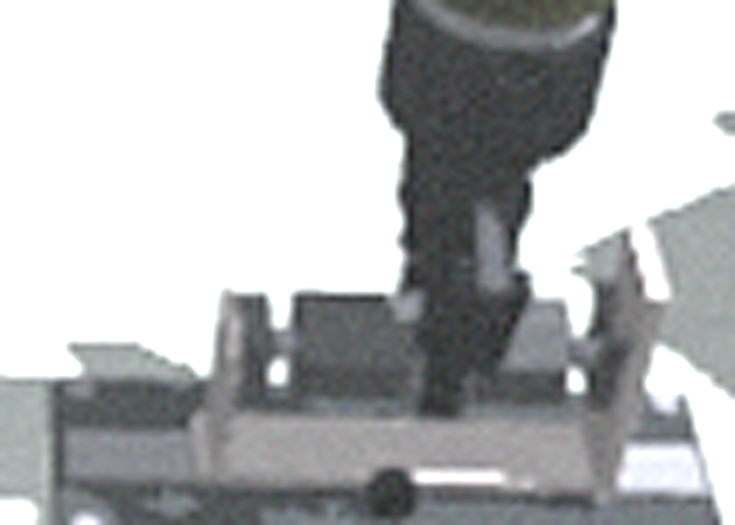

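View pics/i_top_raw.png

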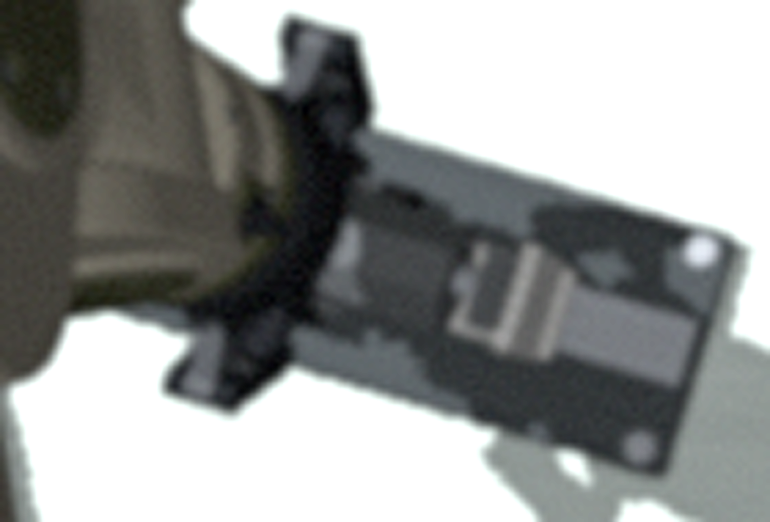

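The scene view shows the pin entering the cup: the barrel-to-cup gap is crop columns 272 to 293, about 8 mm, and the target is 2 mm. The force falls along the spring line. I keep easing back.

>>> drive_tool(plan=[[[0,0,0.1,0,0,0,0],[0,0,0.1,0,0,0,0],[0,0,0.1,0,0,0,0],[0,0,0.1,0,0,0,0],[0,0,0,0,0,0,0]]])

```text
clock: 14.23
tcp_pos: [0.5526, 0.197, 0.0612]
orientation: [-0.424, -0.565, -0.423, 0.568]
wrist_force: [-2.7, -7.8, 0.3]
finger_gap: 0.0386
```

```bash
python3 -c "
from D import *
where();delta((0,0,0),DY)"
```

```text
spindle in disp mm [ 1.7  3.7 76.2] F disp [-0.43 -8.29  0.33] M disp [-1.6  -0.07 -0.06] t 14.23
clock 14.23 tcp [0.5526 0.197  0.0612] tooly yaw -16.46 toolx [-0.0012 -0.0036 -1.    ] q [ 0.21  0.44 -0.2   0.93 -0.    2.07] F [-2.7 -7.8  0.3] gap 0.0386
rot first: [-0.06  0.22  0.01] then shift cm in target frame [  6.12 -47.45  34.51] | shift cm in present frame [  6.26 -47.41  34.53]
```

>>> drive_tool(plan=[[[0,0,0.1,0,0,0,0],[0,0,0.1,0,0,0,0],[0,0,0.05,0,0,0,0],[0,0,0,0,0,0,0],[0,0,0,0,0,0,0]]])

```text
clock: 14.65
tcp_pos: [0.5521, 0.1951, 0.0612]
orientation: [-0.424, -0.566, -0.423, 0.567]
wrist_force: [-2.3, -7.9, 0.7]
finger_gap: 0.0383
```

```bash
python3 -c "
from look import *
look('j')"
```

```text
spindle in disp mm [ 1.7  1.7 76.2] F disp [ 0.03 -8.22  0.67] M disp [-1.31 -0.16  0.05] t 14.65
```

View pics/j_scene_raw.png

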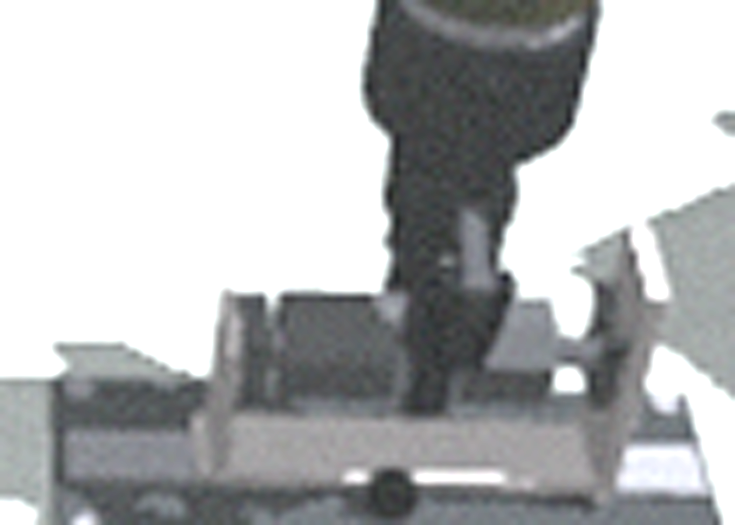

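>>> drive_tool(plan=[[[0,0,0.05,0,0,0,0],[0,0,0.05,0,0,0,0],[0,0,0.05,0,0,0,0],[0,0,0,0,0,0,0],[0,0,0,0,0,0,0]]])

```text
clock: 15.17
tcp_pos: [0.5518, 0.1939, 0.0612]
orientation: [-0.424, -0.566, -0.423, 0.567]
wrist_force: [-1.0, -6.5, 0.3]
finger_gap: 0.0384
```

```bash
python3 -c "
from D import *
where()"
```

```text
spindle in disp mm [ 1.7  0.4 76.2] F disp [ 0.88 -6.52  0.34] M disp [-1.28 -0.1  -0.06] t 15.17
```

>>> drive_tool(plan=[[[0,0,0.05,0,0,0,0],[0,0,0.05,0,0,0,0],[0,0,0,0,0,0,0],[0,0,0,0,0,0,0],[0,0,0,0,0,0,0]]])

```text
clock: 15.58
tcp_pos: [0.5516, 0.1932, 0.0612]
orientation: [-0.424, -0.566, -0.423, 0.567]
wrist_force: [-1.3, -5.9, -0.3]
finger_gap: 0.0386
```

```bash
python3 -c "
from D import *
where()"
```

```text
spindle in disp mm [ 1.7 -0.3 76.2] F disp [ 0.45 -6.   -0.35] M disp [-1.13 -0.11 -0.06] t 15.58
```

>>> drive_tool(plan=[[[0,0,0.05,0,0,0,0],[0,0,0.05,0,0,0,0],[0,0,0,0,0,0,0],[0,0,0,0,0,0,0],[0,0,0,0,0,0,0]]])

```text
clock: 16.0
tcp_pos: [0.5516, 0.1932, 0.0613]
orientation: [-0.424, -0.566, -0.424, 0.566]
wrist_force: [0.1, -4.3, -1.5]
finger_gap: 0.0384
```

```bash
python3 -c "
from D import *
where()"
```

```text
spindle in disp mm [ 1.8 -0.3 76.3] F disp [ 1.35 -4.1  -1.53] M disp [-0.78 -0.09 -0.14] t 16.00
```

Position has stopped at y = -0.3 while the command went on, so the pin is on the cup floor. I let the remaining force off and settle down onto the guide floor.

>>> drive_tool(plan=[[[0,0,0.05,0,0,0,0],[0,0,0.05,0,0,0,0],[0.05,0,0,0,0,0,0],[0.05,0,0,0,0,0,0],[0,0,0,0,0,0,0]]])

```text
clock: 16.42
tcp_pos: [0.5518, 0.193, 0.0609]
orientation: [0.424, 0.567, 0.424, -0.565]
wrist_force: [0.2, 1.0, 2.1]
finger_gap: 0.0386
```

```bash
python3 -c "
from look import *
look('k')
delta((0,0,0),DY)"
```

```text
spindle in disp mm [ 2.  -0.4 75.9] F disp [-0.07  0.99  2.14] M disp [ 0.12  0.09 -0.06] t 16.42
clock 16.52 tcp [0.5518 0.193  0.0609] tooly yaw -16.33 toolx [ 0.0014  0.0013 -1.    ] q [ 0.2   0.43 -0.21  0.92  0.    2.05] F [0.1 1.7 2.5] gap 0.0388
rot first: [ 0.07 -0.09 -0.05] then shift cm in target frame [  6.09 -47.48  34.09] | shift cm in present frame [  5.99 -47.53  34.05]
```

View pics/k_scene_raw.png

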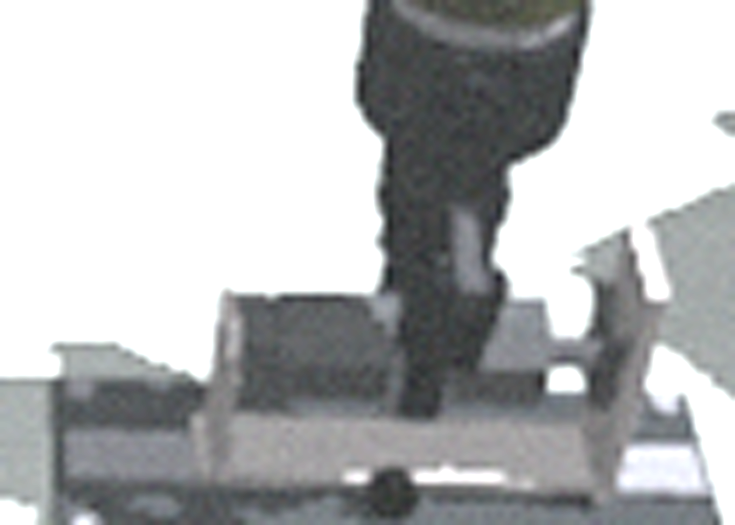

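View pics/k_top_raw.png

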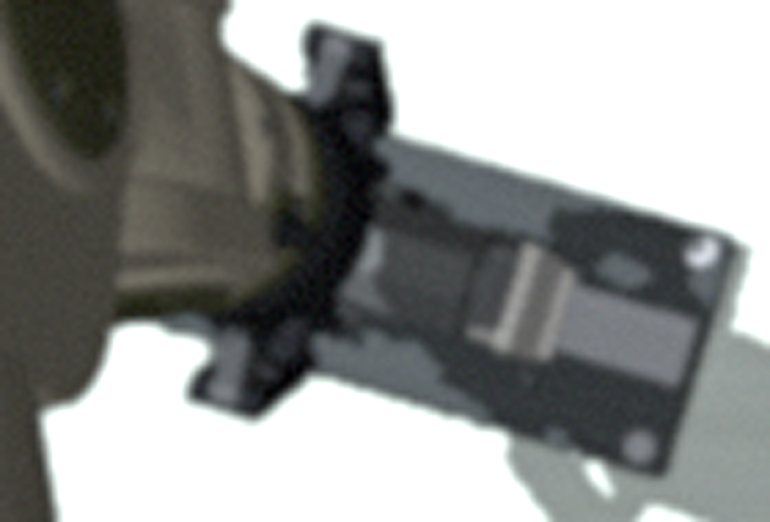

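Seated: the barrel is against the cup with about 2 mm gap (scene crop column 240), and forces are about 1 N along and 2 N up, so the spindle is resting on the floor. Releasing.

>>> drive_tool(plan=[[[0,0,0,0,0,0,0.5],[0,0,0,0,0,0,0.6],[0,0,0,0,0,0,0.8],[0,0,0,0,0,0,0.9],[0,0,0,0,0,0,1]]])

```text
clock: 16.93
tcp_pos: [0.5511, 0.1923, 0.0602]
orientation: [-0.424, -0.566, -0.424, 0.566]
wrist_force: [0.5, 0.3, 0.2]
finger_gap: 0.0842
```

>>> drive_tool(plan=[[[0,0,0,0,0,0,1],[0,0,0,0,0,0,1],[0,0,0,0,0,0,1],[-0.3,0,0,0,0,0,1],[-0.5,0,0,0,0,0,1]]])

```text
clock: 17.35
tcp_pos: [0.5507, 0.1923, 0.0681]
orientation: [-0.424, -0.566, -0.424, 0.566]
wrist_force: [0.3, 0.4, -0.5]
finger_gap: 0.0854
```

>>> drive_tool(plan=[[[-1,0,0,0,0,0,1],[-2,0,0,0,0,0,1],[-3,0,0,0,0,0,1],[-3,0,0,0,0,0,1],[-3,0,0,0,0,0,1]]])

```text
clock: 17.77
tcp_pos: [0.551, 0.1923, 0.1906]
orientation: [0.424, 0.566, 0.424, -0.566]
wrist_force: [0.7, 0.5, -0.1]
finger_gap: 0.0852
```

>>> drive_tool(plan=[[[-1,-2.5,0,0,0,0,1],[-1,-3,0,0,0,0,1],[0,-3,0,0,0,0,1],[0,-3,0,0,0,0,1],[0,-2,0,0,0,0,1]]])

```text
clock: 18.18
tcp_pos: [0.4194, 0.2308, 0.2097]
orientation: [0.424, 0.566, 0.424, -0.566]
wrist_force: [0.1, -0.1, 0.4]
finger_gap: 0.0857
```

```bash
python3 -c "
from look import *
look('m')
R3=Rz(DY)
for n,(x0,y0,x1,y1),k in(('scene',(270,130,375,205),7),('top',(95,160,235,255),5.5)):
    im=cv2.imread(f'pics/m_{n}_raw.png')
    C=np.array([*DC,.075])+R3@[0,-.001,0]
    for M in(oc,cir(.006,[.05,.077]),cir(.006,[-.05,-.059])):
        cv2.polylines(im,[cv2.convexHull(((proj(n,M@R3.T+C)-[x0,y0]+.5)*k-.5).astype(np.int32))],True,(0,0,255),1)
    cv2.imwrite(f'pics/mo_{n}.png',im)
"
```

```text
spindle in disp mm [-135.7   -1.6  224.7] F disp [ 0.12 -0.08  0.44] M disp [-0.    0.01 -0.04] t 18.18
```

View pics/mo_scene.png

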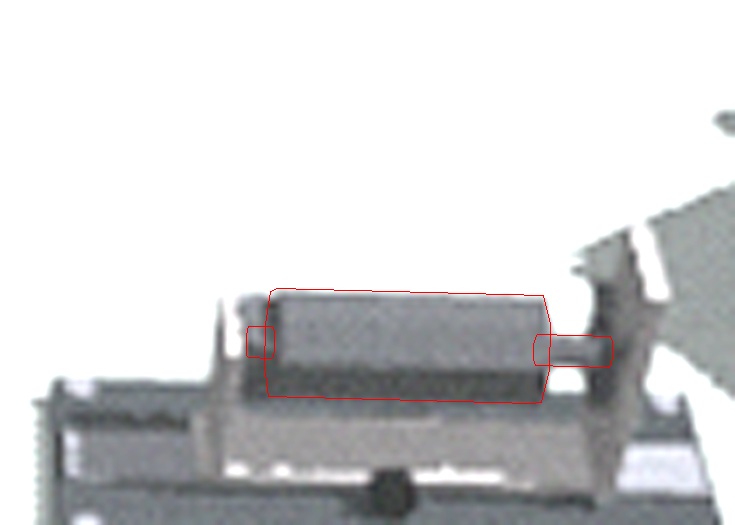

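View pics/mo_top.png

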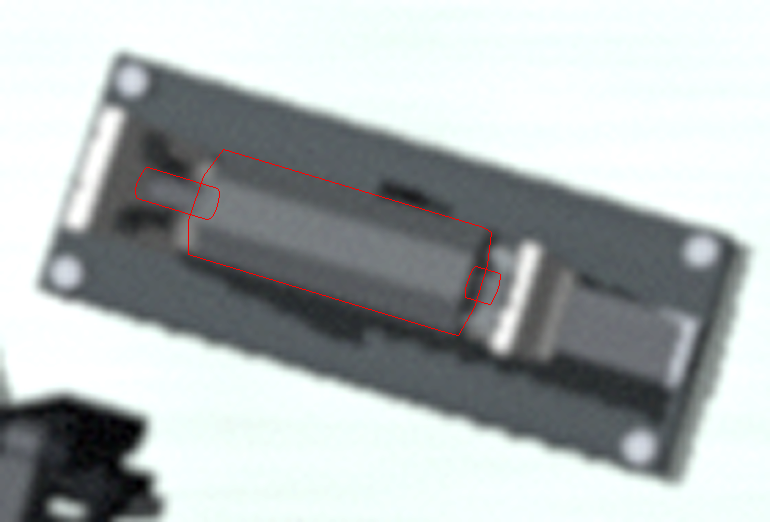

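```bash
python3 - <<'E'
from h import *
for n in("scene","top"):
    im=cv2.cvtColor(env.read_camera(n),cv2.COLOR_RGB2BGR);cv2.imwrite(f"pics/n_{n}.png",im)
    if n=="top":
        cv2.imwrite("pics/n_z.png",cv2.convertScaleAbs(cv2.resize(im[160:235,105:210],None,fx=7.4,fy=7.4,interpolation=cv2.INTER_CUBIC),alpha=2))
    else: cv2.imwrite("pics/n_zs.png",cv2.convertScaleAbs(cv2.resize(im[155:205,295:370],None,fx=10,fy=10,interpolation=cv2.INTER_CUBIC),alpha=1.8))
    d=cv2.absdiff(im,cv2.imread(f"pics/{n}0.png")).max(2);cv2.imwrite(f"pics/nd_{n}.png",cv2.resize(d*3,None,fx=1.4,fy=1.4))
E
```

```text
(no output)
```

View pics/n_z.png

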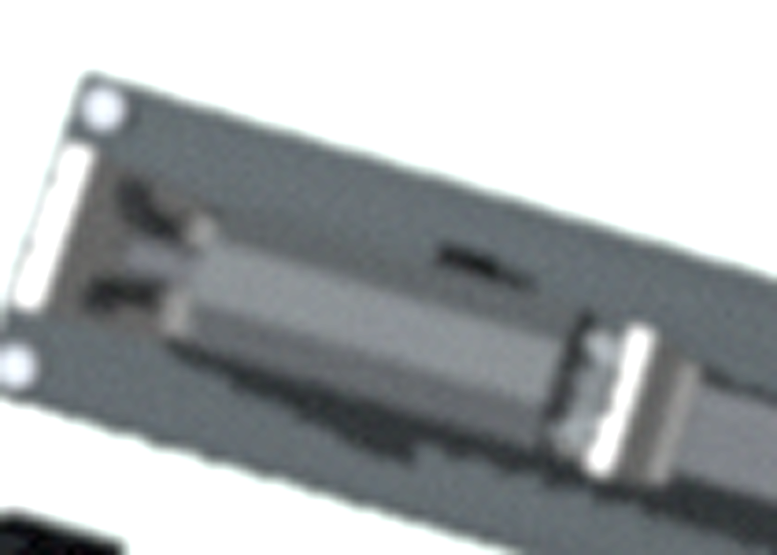

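View pics/n_zs.png

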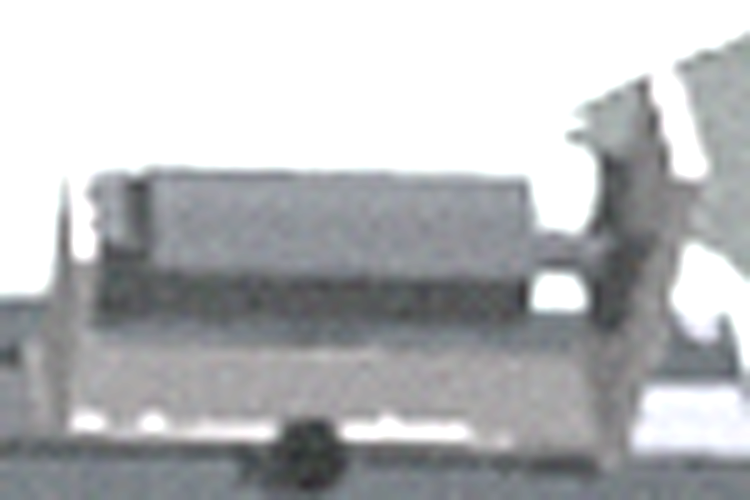

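View pics/nd_top.png

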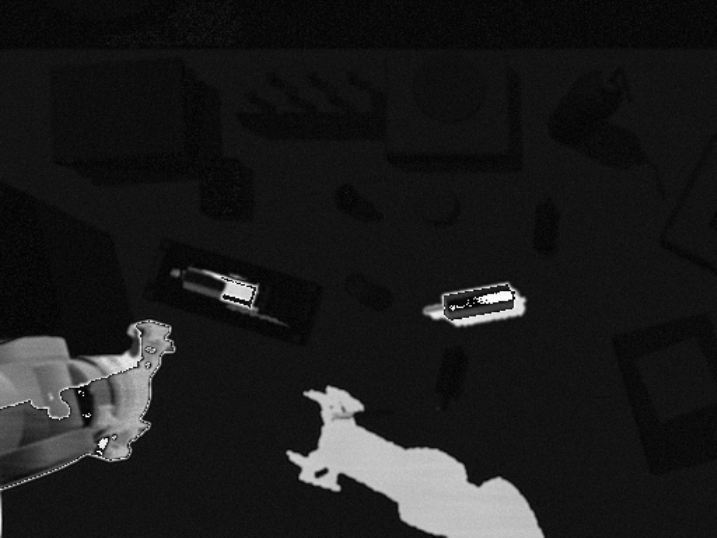

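The spindle lies level between the brackets. The plunger is in the guide (top crop about (150,262)), and only a thin dark gap separates the barrel from the cup (top crop about (565,375)). The difference image shows changes only at the spindle, the arm and their shadows. Handing in.

```bash
python3 -c "
from workcell import env
print(env.get_state()['qvel'].round(3)); print(env.hand_in())"
```

```text
[-0.018  0.026  0.019 -0.01  -0.001 -0.002]
the job is handed in; nothing more can be done
None
```

The spindle is refitted in the dispenser and released, and the job was handed in at about 18.4 s; no verdict was reported.

**What I did:**
- I gripped the largest spindle across its flats at 80 N and pressed its nose on the bare plate. The peak reading along the spindle axis was about 16.4 N (about 22 mm in), and the largest total wrist force I saw was about 17 N.
- A small sideways correction was needed as the nose entered the guide. I then lowered it to seat height and eased it back until the pin stopped on the cup floor.
- Before opening the gripper I settled it until the forces were about 1 N along the axis and 2 N upward.

**Last checks:**
- After release, the camera overlay fits a level spindle about 75 mm up and about 1 mm off the dispenser's middle along its length. Only about 2 mm of gap shows between barrel and cup, and the plunger is in the guide.
- In the top view, nothing changed from the start except the spindle, the arm and their shadows. I computed the same comparison for the scene view but did not look at it.

**What disagreed:**
- **Camera offsets:** the two cameras differed by about 3 mm on where the dispenser sits. I settled that by comparing images of the held spindle with the arm's position.
- **Sideways position:** the arm's reading was about 2 mm off the dispenser's middle while seated (limit 4 mm). The cameras put it nearer the middle.
- **Squeeze depth:** the spring force and the arm's position differed by up to 2 mm.

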